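# Glue wooden houses to a strip in a clamping jig

## Task

Turn the glue warmer up by swinging its heat lever until it lies right over the brass marker, and leave it there while you work: dip the brush's bristles into the glue pot, dab the tip on the bare plywood strip in the jig, and stand the brush back upright in its dish. Only then lay every wooden house that is on the table flat and face up on the strip, one to a bay and lengthwise in it, and swing the jig's clamp fully shut over them. Finish by swinging the heat lever all the way back to its off stop, and do not knock over the twine spool or the white cup.

Things in the scene. Friction and masses are not known exactly. Their poses are not given: they have to be found in the camera images.
- warmer: Grey box 280 (x) x 150 (y) x 40 mm high, fixed; origin at the centre of its underside. A steel glue pot stands fixed on its near (-x) end, the heat dial on its far end.
- pot_rim (a point): Centre of the open mouth of the steel glue pot, at rim height (100 mm above the table). Pot: 90 mm across outside, 82 mm inside at the mouth, 74 mm inside at its floor, which is 55 mm below the rim. z up.
- dial_pivot (a point): Vertical hinge axis of the heat lever and the marker, at the top of the warmer's box (40 mm above the table).
- heat_lever (a joint): Angle of the dark steel heat lever, which swings level about dial_pivot; 0 = off stop (points 30 degrees to the right, -y, of the warmer's +x axis), grows clockwise seen from above to 1.9 rad; stays where it is left. It is right over the marker when it reads the same as heat_marker.
- lever_knob (a point): Middle of the upright black knob at the end of the heat lever: cylinder 20 mm diameter, 34 mm tall, 72 mm from the pivot, this point 83 mm and the knob's top 95 mm above the table. x points outward along the lever.
- heat_marker (a joint): Angle of the flat brass marker on the dial, same zero and sense as heat_lever. It is only a mark and cannot be moved by touch.
- marker_tip (a point): Outer end of the brass marker, 90 mm from the pivot, 46 mm above the table; x points outward along the marker. The marker is a strip 7 mm wide that lies under the lever and shows beyond its knob.
- jig: Wooden gluing jig, fixed, 155 (x) x 230 (y) x 20 mm, origin under the centre of its three bays, at table height; x points away from the robot to the clamp's hinge. A plywood strip forms the floor of the bays, its top 26 mm above the table. The fence round the bays and the two dividers stand 8 mm above the strip.
- bay0 (a point): Centre of the right-hand (-y) bay on top of the strip. Each bay is 92 mm (jig x) by 70 mm (jig y).
- bay1 (a point): Centre of the middle bay, on top of the strip.
- bay2 (a point): Centre of the left-hand (+y) bay, on top of the strip.
- clamp (a joint): Angle of the jig's steel clamp lever, hinged along jig y at clamp_hinge; 0 = shut (lever level, pointing to jig -x, its 190 mm long cross bar 2 to 3 mm above the houses), grows as it swings up and back, 1.57 = upright, 2.2 = fully open; stays where it is left.
- clamp_hinge (a point): Hinge axis of the clamp, 85 mm behind the bays' centre and 73 mm above the table.
- clamp_handle (a point): Middle of the clamp lever's round rubber handle, 145 mm from the hinge; handle 20 mm diameter, from 100 to 175 mm from the hinge along the lever. The cross bar sits 85 mm from the hinge.
- dish: Fixed white dish 72 mm across (64 mm inside), rim 11 mm high, floor 5 mm above the table; origin at the centre of its underside.
- brush: Round glue brush standing on its flat bristles in the dish, 128 mm tall; origin at the centre of the bristles' flat end (the tip), z along the handle. Bristles 34 mm diameter up to 30 mm, steel ferrule 36 mm diameter up to 48 mm, wooden handle 24 mm diameter from 48 to 128 mm. 60 g.
- house0: Flat wooden house, 76 mm long (x), 40 mm wide (y), 28 mm thick, dark door and window on its upper face, pointed roof at +x (the sides are straight and parallel from x = -38 to +18 mm); origin at the centre of its underside, z up. May be absent.
- house1: Flat wooden house, 76 mm long (x), 40 mm wide (y), 28 mm thick, dark door and window on its upper face, pointed roof at +x (the sides are straight and parallel from x = -38 to +18 mm); origin at the centre of its underside, z up. May be absent.
- house2: Flat wooden house, 76 mm long (x), 40 mm wide (y), 28 mm thick, dark door and window on its upper face, pointed roof at +x (the sides are straight and parallel from x = -38 to +18 mm); origin at the centre of its underside, z up. May be absent.
- spool: Twine spool, 56 mm diameter, 70 mm tall, standing behind the jig: a bystander; origin at the centre of its underside, z up.
- cup: White plastic cup, 68 mm across, 85 mm tall: a bystander; origin at the centre of its underside, z up.
Things that resemble listed ones, but are neither listed nor needed, are in the scene too. Of the things shaped like the dish, the white one is meant.

How it is judged:
On the way, in this order (a step that is already met when the one before it is completed fails the run):
1. the heat lever rests over the brass marker (within 0.10 rad) (angle between the x axis of lever_knob and the x axis of marker_tip, either way round below 0.1 rad and velocity of joint heat_lever below 0.1 rad/s), for 0.5 s.
2. the brush tip is dipped at least 25 mm below the pot's rim, the lever still at the marker (0.14 rad) (angle between the x axis of lever_knob and the x axis of marker_tip, either way round below 0.14 rad and horizontal distance between brush and pot_rim below 0.032 m and z of brush in the frame of pot_rim below -0.025 m), for 0.2 s.
3. the brush tip touches the plywood strip in the jig (angle between the x axis of lever_knob and the x axis of marker_tip, either way round below 0.14 rad and contact force between brush and jig above 0.2 N and x of brush in the frame of jig between -0.045 and 0.045 m and y of brush in the frame of jig between -0.108 and 0.108 m and z of brush in the frame of jig below 0.031 m), for 0.1 s.
4. the brush stands upright in its dish again, let go (horizontal distance between brush and dish below 0.022 m and z of brush in the frame of dish below 0.009 m and angle between brush's own z axis and vertical below 0.12 rad and contact force between brush and the fingers below 0.05 N), for 0.3 s.
5. every house lies flat and face up in a bay, the clamp still open, the lever still at the marker (angle between the x axis of lever_knob and the x axis of marker_tip, either way round below 0.14 rad and value of joint clamp above 0.8 rad and (horizontal distance between house0 and bay0 below 0.024 m or horizontal distance between house0 and bay1 below 0.024 m or horizontal distance between house0 and bay2 below 0.024 m) and z of each of house0, house1, house2 in the frame of bay1 below 0.006 m and angle between each of house0, house1, house2's own z axis and vertical below 0.1 rad and angle between the x axis of each of house0, house1, house2 and the x axis of jig, either way round below 0.5 rad and (horizontal distance between house1 and bay0 below 0.024 m or horizontal distance between house1 and bay1 below 0.024 m or horizontal distance between house1 and bay2 below 0.024 m) and (horizontal distance between house2 and bay0 below 0.024 m or horizontal distance between house2 and bay1 below 0.024 m or horizontal distance between house2 and bay2 below 0.024 m)), for 0.3 s.
6. the clamp is fully shut over the houses (within 0.08 rad), the lever still at the marker (angle between the x axis of lever_knob and the x axis of marker_tip, either way round below 0.14 rad and value of joint clamp below 0.08 rad and (horizontal distance between house0 and bay0 below 0.024 m or horizontal distance between house0 and bay1 below 0.024 m or horizontal distance between house0 and bay2 below 0.024 m) and z of each of house0, house1, house2 in the frame of bay1 below 0.006 m and angle between each of house0, house1, house2's own z axis and vertical below 0.1 rad and angle between the x axis of each of house0, house1, house2 and the x axis of jig, either way round below 0.5 rad and (horizontal distance between house1 and bay0 below 0.024 m or horizontal distance between house1 and bay1 below 0.024 m or horizontal distance between house1 and bay2 below 0.024 m) and (horizontal distance between house2 and bay0 below 0.024 m or horizontal distance between house2 and bay1 below 0.024 m or horizontal distance between house2 and bay2 below 0.024 m)), for 0.3 s.
At the end, for the whole second after the job is handed in: Every house present lies flat and lengthwise in a bay (within 24 mm of a bay centre, 6 mm above the strip at most, 0.5 rad), the clamp is shut (below 0.08 rad), the heat lever is at its off stop (below 0.08 rad), and the brush stands upright in its dish (within 22 mm); all at rest ((horizontal distance between house0 and bay0 below 0.024 m or horizontal distance between house0 and bay1 below 0.024 m or horizontal distance between house0 and bay2 below 0.024 m) and z of each of house0, house1, house2 in the frame of bay1 below 0.006 m and angle between each of house0, house1, house2's own z axis and vertical below 0.1 rad and angle between the x axis of each of house0, house1, house2 and the x axis of jig, either way round below 0.5 rad and (horizontal distance between house1 and bay0 below 0.024 m or horizontal distance between house1 and bay1 below 0.024 m or horizontal distance between house1 and bay2 below 0.024 m) and (horizontal distance between house2 and bay0 below 0.024 m or horizontal distance between house2 and bay1 below 0.024 m or horizontal distance between house2 and bay2 below 0.024 m) and value of joint each of clamp, heat_lever below 0.08 rad and horizontal distance between brush and dish below 0.022 m and z of brush in the frame of dish below 0.009 m and angle between brush's own z axis and vertical below 0.12 rad and linear speed of each of house0, house1, house2, brush below 0.02 m/s); the robot touches nothing.
It fails at once if the twine spool is knocked over (angle between spool's own z axis and vertical above 0.6 rad).
It fails at once if the cup is knocked over (angle between cup's own z axis and vertical above 0.6 rad).
Of house0, house1, house2 only 2 to 3 are there at a start; the rules pass over those that are not, and their reading is None.
At some moment in a run one of house0, house1, house2 may be knocked a few centimetres aside while the robot is not near it.
It also fails if it takes over 200 s, if anything falls off the work surface, if the arm or the gripper's body presses on something with over 40 N, if the wrist force passes 120 N, or if a joint passes its speed limit or range.

## Robot

A 7-joint arm with a two-finger parallel gripper is mounted at the origin on the work surface. World frame = base frame: x ahead of the robot, y to its left, z up, the work surface at z = 0. Lengths are in m, angles in rad, forces in N, time in s.
With the tool pointing down it reaches from about 0.425 to 0.875 m from the base axis. Payload 8.4 kg.
Tool frame: the origin (TCP) lies on the centre line of the jaws, within the pads' length; the fingertips stand 14 mm ahead of it and the grasp point (between the pads) lies 5 mm behind it; z points along the fingers, y is the line along which they close (so a half turn about z gives the same grasp; the last joint's range is limited). The gripper opens to 87 mm and grips with 3 to 60 N. Pads are 19 mm wide; open, the fingers measure 117 mm over their backs; the gripper's body (75 mm by 190 mm) begins 51 mm behind the grasp point.
Start: joints at [-1.298, 0.333, 0.04, 1.465, -0.013, 1.343, -0.059], TCP at [0.236, 0.606, 0.237] pointing down, gripper open.
Joint ranges: [-2.58, 2.58], [-0.38, 2.09], [-1.3, 1.39], [0.25, 2.4], [-1.5, 4.64], [0.08, 2.09], [-2.65, 2.65]. Speed limits (rad/s): [2.22, 2.22, 2.79, 2.79, 3.14, 3.14, 3.14].

## Interface

Orientations are given as a unit quaternion [w, x, y, z].
In Python, from bench import r gives the robot as it stands. The module is installed in compiled form; this text tells all that it offers.
- The arm moves only by the tool move_arm, never from a script. Its argument "plan" is text: rows parted by semicolons, each of 7 numbers parted by spaces: the turn, a rotation vector about the tool's x, y, z in rad, then the shift along the tool's x, y, z in mm, then the closure, from -1 (fully open) to 1 (shut). In form: wx wy wz dx dy dz gripper; .... A call has 1 to 20 rows; each row shifts and turns the commanded pose from where the row before left it, along the tool's axes as they then stand; what a row does not reach is not made up. A row lasts 1/12 s, in which the tool goes at most 41.7 mm and 7.16 degrees, less where a joint would pass 70% of its speed; a pose out of reach is approached as far as the arm can. A call with a gripper value outside its range is refused whole. The fingers move at their own pace and stop on an object; "newtons" is the grip in N (left out, the last holds). Time passes only in rows, so rows that do not move let the fingers close. It gives the time, the measured TCP pose, the force, the opening and the grip force at its end, in the units of the state.
- r.read_state(): the state, without advancing time (a new reading comes with each control period).
- r.grab_frame(name): name is "scene" or "top" or "wrist"; returns a dict with "pixels" (480x640x3 uint8, red, green, blue), "range_z" (480x640 float32, m along the optical axis (not along the pixel's ray), 0 where there is no reading), "mtx" (3x3 intrinsics, pixels), "k1" (the pictures are not rectified: a ray, as slopes to the right and down, at radius r is drawn at 1 + k1 r^2 times it, then the intrinsics apply), "extrinsics" (4x4, takes a point from world to camera coordinates). Camera axes: x right, y down, z forward; pixel columns grow to the right and rows downward; lengths in m; the calibration is good to about 2 mm. A picture is of the moment at which its call begins.
- r.job_done(): hands the job in; it is judged then, once.
The state is a dict: "clock": time; "joint_positions": joint angles; "dq": joint speeds; "joint_efforts": joint torques, N m; "ee_pos": TCP position; "ee_rot": TCP orientation; "ft_force": force on the tool from outside, world axes, zero at the start; "wrist_torque": the same for the moment, N m; "finger_gap": finger opening in m; "grasp_force": force on a finger pad.
Only numpy, scipy, OpenCV 4.12 (cv2) and the standard library are available. Lean on these libraries where they do the work, as an engineer would, in place of code of your own. Each camera call takes 0.05 s, during which the arm holds its last target. There are 200 camera calls.

## Working session

There is one attempt and no reset: what is moved stays moved. The work goes in short steps, Python scripts to look and compute and a tool call to move; the robot and the scene stay as the last step left them, time stands still between calls to the robot, and variables do not carry over. Pictures are saved under pics/ and viewed, at most 14 in all, crops included, and the job is handed in when it is done.

Besides the shell and the picture viewer there is one more tool, called after "Emit:" by a JSON object that holds its "api" and its "payload", one argument or row to a line. move_arm: Moves the arm, as the interface text tells. Its arguments: {"type":"object","properties":{"plan":{"type":"string"},"newtons":{"type":"number"}},"required":["plan"]}

```bash
mkdir -p pics; cat > h.py <<'E'
import numpy as np, cv2
from bench import r
np.set_printoptions(precision=4,suppress=True)
def grab(n,save=None):
    f=r.grab_frame(n); f={k:(np.array(v) if k!='k1' else v) for k,v in f.items()}
    if save: cv2.imwrite(f'pics/{save}.png',f['pixels'][:,:,::-1])
    np.savez(f'{n}.npz',**f); return f
def load(n): return dict(np.load(f'{n}.npz'))
def ray(f,u,v):
    d=cv2.undistortPoints(np.array([[[u,v]]],float),f['mtx'],np.array([float(f['k1']),0,0,0]))[0,0]
    # model: drawn = (1+k1 r^2) * ray, same as cv2
    E=f['extrinsics']; R=E[:3,:3]; t=E[:3,3]
    return -R.T@t, R.T@np.array([d[0],d[1],1.])
def atz(f,u,v,z):
    o,d=ray(f,u,v); return o+d*(z-o[2])/d[2]
def dep(f,u,v):
    o,d=ray(f,u,v); return o+d*f['range_z'][int(round(v)),int(round(u))]
def cloud(f):
    g=np.stack(np.meshgrid(np.arange(640),np.arange(480)),-1).reshape(-1,1,2).astype(float)
    d=cv2.undistortPoints(g,f['mtx'],np.array([float(f['k1']),0,0,0]))[:,0]
    d=np.c_[d,np.ones(len(d))]; E=f['extrinsics']
    P=(d*f['range_z'].reshape(-1,1)-E[:3,3])@E[:3,:3]
    return P.reshape(480,640,3)
E
python3 - <<'E'
from h import *
for n in ('scene','top'):
    f=grab(n,n+'0'); print(n,f['k1'],f['mtx'].tolist()); print(f['extrinsics'])
print(r.read_state())
E
```

```text
scene -0.13712510436403266 [[513.0791897313943, 0.0, 320.75521672379676], [0.0, 513.0791897313943, 241.3232782668398], [0.0, 0.0, 1.0]]
[[-0.8043  0.5942 -0.0071  0.3682]
 [ 0.3147  0.4157 -0.8533 -0.0658]
 [-0.5041 -0.6885 -0.5213  1.4019]
 [ 0.      0.      0.      1.    ]]
top 0.03932982359691087 [[478.9758609951899, 0.0, 314.6990327237397], [0.0, 478.9758609951899, 242.75237213915923], [0.0, 0.0, 1.0]]
[[-0.0302 -0.9995  0.0008  0.0278]
 [-0.9972  0.03   -0.0678  0.4913]
 [ 0.0677 -0.0029 -0.9977  0.9668]
 [ 0.      0.      0.      1.    ]]
{'clock': 0.1, 'joint_positions': array([-1.2982,  0.3338,  0.0399,  1.4661, -0.0134,  1.3433, -0.0585]), 'dq': array([ 0.    , -0.0013, -0.0011, -0.0025, -0.0012, -0.0002,  0.0012]), 'joint_efforts': array([  0.0036, -65.782 ,   1.3399, -40.4702,  -0.0597,   0.0412,
         0.0001]), 'ee_pos': array([0.236 , 0.6052, 0.2358]), 'ee_rot': array([-0.0001,  0.1848,  0.9828, -0.0007]), 'ft_force': array([ 0.5298, -0.4757, -0.1356]), 'wrist_torque': array([0.007, 0.044, 0.007]), 'grasp_force': 0.0, 'finger_gap': 0.08683603640389281}
```

View pics/scene0.png

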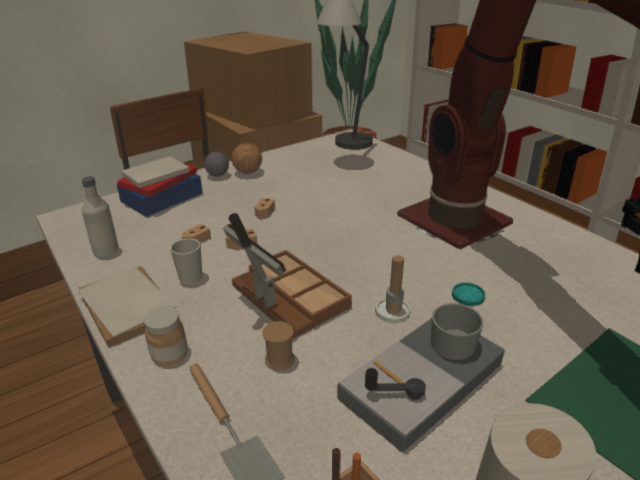

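View pics/top0.png

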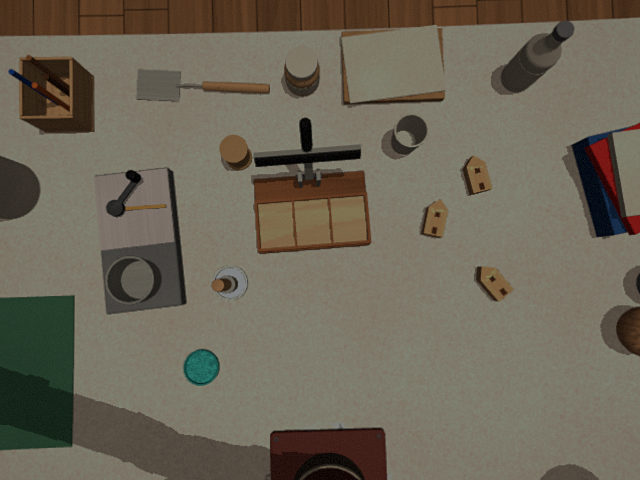

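The top view shows these:
- **Warmer:** centred near (140,240), with the pot at (133,280), lever pivot at (116,208), knob at (133,177) and brass marker running to (166,206).
- **Dishes:** the white dish with the brush at (230,283). The teal decoy dish at (202,367) is not the one I want.
- **Jig:** at (312,225), with the clamp handle at (306,133).
- **Houses:** at (437,218), (478,175) and (493,282).
- **Bystanders:** spool at (235,150) and cup at (410,135). The jar at (302,70) is only a look-alike.

Next, one close crop to check these choices.

```bash
python3 - <<'E'
from h import *
f=load('top'); p=f['pixels'][:,:,::-1]
a=cv2.resize(p[160:320,90:250],(400,400),interpolation=cv2.INTER_CUBIC)   # x2.5
b=cv2.resize(p[145:305,400:560],(400,400),interpolation=cv2.INTER_CUBIC)
cv2.imwrite('pics/crop1.png',np.hstack([a,b]))
P=cloud(f)
for n,(u,v) in dict(pivot=(116,208),knob=(134,177),mark=(166,206),brush=(217,285),h1=(435,222),h2=(480,180),h3=(494,284),spool=(235,145),cup=(410,130),strip=(312,222),han=(306,125)).items(): print(n,P[v,u])
E
```

```text
pivot [0.569  0.4003 0.059 ]
knob [0.6224 0.3528 0.0917]
mark [0.5731 0.309  0.0402]
brush [0.4133 0.1909 0.1331]
h1 [ 0.5262 -0.2331  0.0257]
h2 [ 0.6098 -0.3288  0.0243]
h3 [ 0.3974 -0.3442  0.0281]
spool [0.6863 0.1643 0.0664]
cup [ 0.7216 -0.1927  0.0142]
strip [0.534  0.0172 0.0244]
han [0.6663 0.0219 0.2423]
```

View pics/crop1.png

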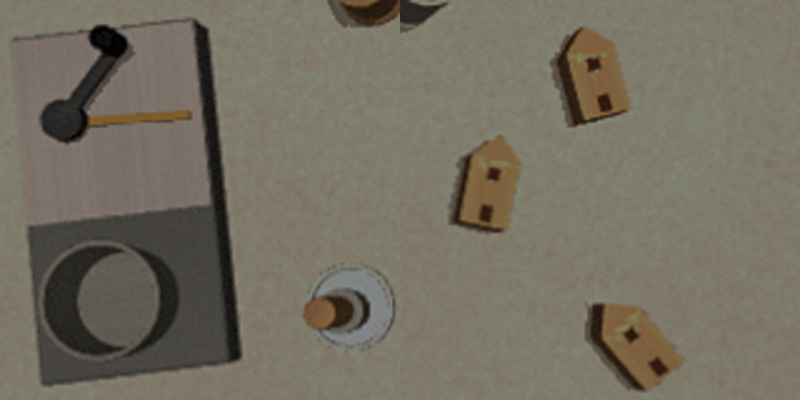

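The crop confirms it: the lever points at the knob at (108,42) and the brass marker lies from the pivot to (190,115). The brush stands in the white dish at (350,308). All three houses lie face up, with roof tips at (583,28), (500,138) and (600,305). Now I'll measure precisely.

```bash
cat >> h.py <<'E'
def mask_pts(f,P,box,zr,hsv=None):
    u0,v0,u1,v1=box; m=np.zeros((480,640),bool); m[v0:v1,u0:u1]=1
    m&=(P[...,2]>zr[0])&(P[...,2]<zr[1])
    if hsv is not None:
        H=cv2.cvtColor(f['pixels'],cv2.COLOR_RGB2HSV); m&=cv2.inRange(H,hsv[0],hsv[1])>0
    return P[m]
def circ(p):
    A=np.c_[2*p[:,:2],np.ones(len(p))]; s=np.linalg.lstsq(A,(p[:,:2]**2).sum(1),rcond=None)[0]
    return s[:2],np.sqrt(s[2]+s[0]**2+s[1]**2)
def rect(p):
    c,s,a=cv2.minAreaRect((p[:,:2]*1000).astype(np.float32)); return np.array(c)/1000,s,a
def house(f,P,box):
    p=mask_pts(f,P,box,(.018,.036)); c,s,a=rect(p)
    a=np.deg2rad(a)+(np.pi/2 if s[1]>s[0] else 0); d=np.array([np.cos(a),np.sin(a)])
    q=(p[:,:2]-c)@d; n=(p[:,:2]-c)@[-d[1],d[0]]
    w=lambda m:np.ptp(n[m])
    if w(q>max(s)/1000*.4)>w(q<-max(s)/1000*.4): d=-d
    return c,np.array(s),np.rad2deg(np.arctan2(d[1],d[0])),len(p)
E
python3 - <<'E'
from h import *
f=load('top'); P=cloud(f)
p=mask_pts(f,P,(80,150,200,330),(.034,.046)); print('warmer',rect(p))
p=mask_pts(f,P,(95,240,170,315),(.094,.106)); print('pot',circ(p))
p=mask_pts(f,P,(126,195,180,220),(.03,.06),((10,120,80),(30,255,255))); c=p[:,:2].mean(0); d=np.linalg.svd(p[:,:2]-c)[2][0]; print('marker',c,d,len(p),p[np.argmin(p[:,1])],p[np.argmax(p[:,1])])
p=mask_pts(f,P,(105,195,128,220),(.05,.07)); print('hub',circ(p),p[:,:2].mean(0),len(p))
p=mask_pts(f,P,(120,165,150,192),(.088,.100)); print('knobtop',p.mean(0),rect(p),len(p))
p=mask_pts(f,P,(205,265,250,305),(.124,.14)); print('brush top',p.mean(0),rect(p),len(p))
p=mask_pts(f,P,(205,260,255,305),(.008,.014)); print('dish rim',p[:,:2].mean(0),rect(p),len(p))
p=mask_pts(f,P,(215,260,255,305),(.04,.06)); print('ferrule',p.mean(0),rect(p),len(p))
p=mask_pts(f,P,(250,165,375,255),(.016,.045)); print('jig',rect(p))
for b in ((415,190,455,245),(460,150,500,205),(470,260,520,305)): print('house',house(f,P,b))
p=mask_pts(f,P,(215,130,255,175),(.06,.08)); print('spool',circ(p),p[:,:2].mean(0))
p=mask_pts(f,P,(390,110,430,160),(.075,.095)); print('cup',p[:,:2].mean(0),rect(p),circ(p))
p=mask_pts(f,P,(240,110,370,175),(.1,.3)); print('clampbar',rect(p),p.mean(0))
q=p[(P.reshape(-1,3)[0]*0).sum()==0] if 0 else mask_pts(f,P,(295,112,316,145),(.1,.3)); print('handle',q.mean(0),q.min(0),q.max(0))
E
```

```text
warmer (array([0.5072, 0.3662]), (280.3379211425781, 151.75567626953125), 5.009535789489746)
pot (array([0.4281, 0.3596]), np.float64(0.042566477101489426))
marker [0.572  0.3481] [-0.0404  0.9992] 134 [0.5744 0.3093 0.0456] [0.5709 0.3871 0.0433]
hub (array([0.5745, 0.3975]), np.float64(0.014319208067587364)) [0.5726 0.3983] 292
knobtop [0.6265 0.3586 0.0938] (array([0.6267, 0.3591]), (18.78350830078125, 17.991657257080078), 23.61486053466797) 92
brush top [0.4141 0.1898 0.1321] (array([0.4137, 0.1899]), (22.225801467895508, 22.762556076049805), 72.4407958984375) 141
dish rim [0.416  0.1843] (array([0.4167, 0.1883]), (70.79566955566406, 67.01850891113281), 11.515364646911621) 181
ferrule [0.4148 0.1831 0.0519] (array([0.4146, 0.187 ]), (28.17063331604004, 33.5147590637207), 89.86250305175781) 126
jig (array([0.557 , 0.0182]), (154.74974060058594, 230.4318389892578), 2.9018566608428955)
house (array([ 0.5366, -0.2351]), array([43.034 , 74.5383]), np.float64(-12.934715270996094), 703)
house (array([ 0.6242, -0.3228]), array([76.0176, 41.3118]), np.float64(12.755223274230957), 680)
house (array([ 0.4033, -0.3433]), array([76.842 , 42.1887]), np.float64(37.9869384765625), 727)
spool (array([0.6787, 0.1675]), np.float64(0.01976510071637793)) [0.6786 0.1674]
cup [ 0.7014 -0.1807] (array([ 0.6998, -0.1797]), (65.64253997802734, 67.39224243164062), 21.628053665161133) (array([ 0.6995, -0.1794]), np.float64(0.03162781902436706))
clampbar (array([0.6506, 0.0233]), (58.305023193359375, 189.2881317138672), 6.769127368927002) [0.6408 0.0226 0.1711]
handle [0.6619 0.0235 0.2225] [0.6485 0.0139 0.1872] [0.6797 0.0336 0.2445]
```

Emit:
{"api": "move_arm", "payload": {
  "plan": "0 0 0.12 0 0 0 -1; 0 0 0.12 0 0 0 -1; 0 0 0.12 0 0 0 -1; 0 0 0.12 0 0 0 -1; 0 0 0.12 0 0 0 -1; 0 0 0.12 0 0 0 -1; 0 0 0.12 0 0 0 -1; 0 0 0.12 0 0 0 -1; 0 0 0.12 0 0 0 -1; 0 0 0.12 0 0 0 -1; 0 0 0 0 0 0 -1; 0 0 0 0 0 0 -1",
  "newtons": 15
}}

```text
clock: 1.1
ee_pos: [0.236, 0.6054, 0.2362]
ee_rot: [0.0, 0.706, 0.708, -0.0]
ft_force: [-0.1, 0.8, 0.1]
finger_gap: 0.0867
grasp_force: 0.0
```

```bash
cat >> h.py <<'E'
from scipy.spatial.transform import Rotation as Rn
def to(x,y,z,yaw=None):
    """shift to target in tool axes (mm) after turning tool y to yaw (deg, mod 180); prints wz first"""
    s=r.read_state(); q=s['ee_rot']; R=Rn.from_quat([q[1],q[2],q[3],q[0]]).as_matrix()
    cy=np.arctan2(R[1,1],R[0,1]); wz=0
    if yaw is not None:
        d=(np.deg2rad(yaw)-cy+np.pi/2)%np.pi-np.pi/2; wz=-d
        R=R@Rn.from_rotvec([0,0,wz]).as_matrix()
    print('tcp',s['ee_pos'],'yaw_y',np.rad2deg(cy).round(2),'q7',s['joint_positions'][6].round(2),'t',round(s['clock'],1),'| wz',round(wz,4),'shift mm',(R.T@(np.array([x,y,z])-s['ee_pos'])*1000).round(1),'F',s['ft_force'],'gap',s['finger_gap'])
E
python3 - <<'E'
from h import *
to(.6267,.359,.2,0)
f=load('top'); P=cloud(f)
# jig strip in fence
H=cv2.cvtColor(f['pixels'],cv2.COLOR_RGB2HSV)
m=np.zeros((480,640),np.uint8); m[190:255,250:375]=1
print(H[222,276],H[222,295],H[222,312],H[200,312],H[180,280])
s=(m>0)&(H[...,2]>H[222,276,2]-25)&(P[...,2]>.018)
n,l,st,ce=cv2.connectedComponentsWithStats(s.astype(np.uint8))
for i in range(1,n):
    if st[i,4]>300:
        v,u=np.where(l==i); q=np.array([atz(f,a,b,.026) for a,b in zip(u,v)]); print(st[i],rect(q),q.mean(0))
E
```

```text
tcp [0.236  0.6054 0.2362] yaw_y 0.16 q7 -1.21 t 1.1 | wz 0.0029 shift mm [-246.4  390.7   36.3] F [-0.1031  0.825   0.1323] gap 0.0867400855600847
[ 20 105 126] [ 16 137  97] [ 20  96 127] [ 20 104 115] [ 12 190  55]
[ 330  196   36   48 1502] (array([ 0.5371, -0.0561]), (91.9603500366211, 69.0959243774414), 2.8842310905456543) [ 0.5373 -0.0558  0.026 ]
[ 294  199   37   48 1514] (array([0.5331, 0.0165]), (92.97428131103516, 71.42266845703125), 2.80381178855896) [0.5333 0.0177 0.026 ]
[ 258  202   37   49 1535] (array([0.5281, 0.0915]), (96.42787170410156, 71.91531372070312), 1.152679681777954) [0.5294 0.0906 0.026 ]
```

Emit:
{"api": "move_arm", "payload": {
  "plan": "0 0 0 -20.5 32.6 3 -1; 0 0 0 -20.5 32.6 3 -1; 0 0 0 -20.5 32.6 3 -1; 0 0 0 -20.5 32.6 3 -1; 0 0 0 -20.5 32.6 3 -1; 0 0 0 -20.5 32.6 3 -1; 0 0 0 -20.5 32.6 3 -1; 0 0 0 -20.5 32.6 3 -1; 0 0 0 -20.5 32.6 3 -1; 0 0 0 -20.5 32.6 3 -1; 0 0 0 -20.5 32.6 3 -1; 0 0 0 -20.5 32.6 3 -1; 0 0 0 0 0 0 -1; 0 0 0 0 0 0 -1"
}}

```text
clock: 2.27
ee_pos: [0.6293, 0.3557, 0.1995]
ee_rot: [0.001, 0.708, 0.706, -0.001]
ft_force: [-0.9, 0.5, -0.5]
finger_gap: 0.0869
grasp_force: 0.0
```

```bash
python3 - <<'E'
from h import *
to(.6267,.359,.083,0); f=grab('wrist','wrist0')
P=cloud(f); p=mask_pts(f,P,(0,0,640,480),(.088,.100)); p=p[(abs(p[:,0]-.6267)<.03)&(abs(p[:,1]-.359)<.03)]; print(len(p), p.mean(0) if len(p) else '', circ(p), rect(p))
E
```

```text
tcp [0.6293 0.3557 0.1995] yaw_y -0.12 q7 -0.45 t 2.3 | wz -0.0021 shift mm [  3.6  -2.5 116.5] F [-0.8798  0.4774 -0.4928] gap 0.08691967140938936
712 [0.627  0.3623 0.0947] (array([0.627, 0.362]), np.float64(0.006977905498414556)) (array([0.6268, 0.3616]), (19.195314407348633, 19.165184020996094), 2.7451775074005127)
```

View pics/wrist0.png

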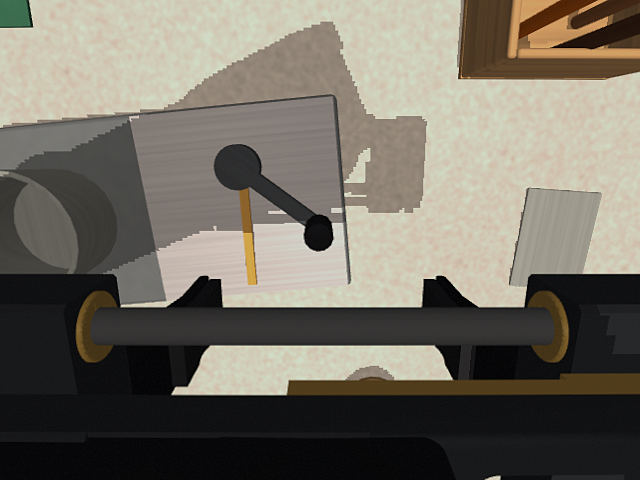

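The wrist view shows the hub at (237,167), the knob at (319,233), and the marker running from under the hub to (251,284). I'll use these for a sharper pivot estimate while I descend on the knob.

```bash
python3 - <<'E'
from h import *
f=load('wrist'); P=cloud(f)
p=mask_pts(f,P,(200,130,275,205),(.05,.07)); q=p[abs(p[:,2]-np.median(p[:,2]))<.004]; print('hub',rect(q),circ(q))
H=cv2.cvtColor(f['pixels'],cv2.COLOR_RGB2HSV)
m=np.zeros((480,640),bool); m[190:290,225:270]=1; m&=cv2.inRange(H,(10,120,80),(30,255,255))>0
v,u=np.where(m); q=np.array([atz(f,a,b,.046) for a,b in zip(u,v)])[:,:2]
c=q.mean(0); d=np.linalg.svd(q-c)[2][0]; d*=np.sign(-d[1]); t=(q-c)@d; tip=c+d*t.max(); print(tip,d,np.rad2deg(np.arctan2(d[1],d[0])),len(q)); piv=tip-.09*d
print('pivot',piv,'target knob',piv+.072*d)
k=np.array([.6269,.3618])-piv; print(np.linalg.norm(k),np.rad2deg(np.arctan2(k[1],k[0])))
a0=np.arctan2(k[1],k[0]); a1=np.arctan2(d[1],d[0])
for a in np.linspace(a0,a1,8): print(np.rad2deg(a),piv+.072*np.array([np.cos(a),np.sin(a)]))
to(.6269,.3618,.083,0)
E
```

```text
hub (array([0.5773, 0.4013]), (31.891311645507812, 49.20446014404297), 70.36687469482422) (array([0.575 , 0.3997]), np.float64(0.014595699449592993))
[0.5738 0.3106] [ 0.0441 -0.999 ] -87.47528399821982 866
pivot [0.5698 0.4005] target knob [0.573  0.3286]
0.06899205451337956 -34.146215684362254
-34.146215684362254 [0.6294 0.3601]
-41.76465401491334 [0.6235 0.3526]
-49.38309234546441 [0.6167 0.3459]
-57.0015306760155 [0.609  0.3401]
-64.61996900656658 [0.6007 0.3355]
-72.23840733711766 [0.5918 0.332 ]
-79.85684566766874 [0.5825 0.3297]
-87.47528399821982 [0.573  0.3286]
tcp [0.6276 0.3581 0.1998] yaw_y 0.02 q7 -0.45 t 2.3 | wz 0.0004 shift mm [  3.7  -0.6 116.8] F [-0.7455  0.3908  0.3205] gap 0.08712709808414297
```

Emit:
{"api": "move_arm", "payload": {
  "plan": "0 0 0 3.7 0 0 -1; 0 0 0 0 0 30 -1; 0 0 0 0 0 30 -1; 0 0 0 0 0 30 -1; 0 0 0 0 0 20 -1; 0 0 0 0 0 7 -1; 0 0 0 0 0 0 0.6; 0 0 0 0 0 0 0.6; 0 0 0 0 0 0 0.6; 0 0 0 0 0 0 0.6; 0 0 0 0 0 0 0.6; 0 0 0 0 0 0 0.6; 0 0 0 0 0 0 0.6",
  "newtons": 8
}}

```text
clock: 3.4
ee_pos: [0.6273, 0.363, 0.0842]
ee_rot: [0.0, 0.707, 0.707, 0.0]
ft_force: [-0.6, -0.1, -0.0]
finger_gap: 0.0483
grasp_force: 0.0
```

Emit:
{"api": "move_arm", "payload": {
  "plan": "0 0 0 0 0 0 1; 0 0 0 0 0 0 1; 0 0 0 0 0 0 1; 0 0 0 0 0 0 1; 0 0 0 0 0 0 1; 0 0 0 0 0 0 1; 0 0 0 0 0 0 1; 0 0 0 0 0 0 1; 0 0 0 0 0 0 1",
  "newtons": 8
}}

```text
clock: 4.15
ee_pos: [0.627, 0.3629, 0.0835]
ee_rot: [-0.0, 0.707, 0.707, -0.0]
ft_force: [0.2, 0.5, -0.4]
finger_gap: 0.0196
grasp_force: 8.0
```

Emit:
{"api": "move_arm", "payload": {
  "plan": "0 0 0 -4 -2.2 0 1; 0 0 0 -4 -2.4 0 1; 0 0 0 -3.6 -3.2 0 1; 0 0 0 -3.4 -3.4 0 1; 0 0 0 -3 -3.8 0 1; 0 0 0 -2.8 -3.9 0 1; 0 0 0 -2.5 -4.1 0 1; 0 0 0 -2.2 -4.2 0 1; 0 0 0 -1.9 -4.4 0 1; 0 0 0 -1.6 -4.5 0 1; 0 0 0 -1.3 -4.6 0 1; 0 0 0 -1 -4.6 0 1; 0 0 0 -0.7 -4.7 0 1; 0 0 0 -0.4 -4 0 1; 0 0 0 0 0 0 1; 0 0 0 0 0 0 1; 0 0 0 0 0 0 1"
}}

```text
clock: 5.57
ee_pos: [0.5726, 0.3304, 0.0835]
ee_rot: [-0.0, 0.707, 0.707, -0.001]
ft_force: [-1.3, -4.3, 1.4]
finger_gap: 0.0194
grasp_force: 8.0
```

```bash
python3 - <<'E'
from h import *
f=grab('top'); to(.573,.3286,.083)
f=grab('wrist','wrist1')
E
```

```text
tcp [0.5727 0.3304 0.0835] yaw_y -0.04 q7 -0.45 t 5.6 | wz 0 shift mm [-1.8  0.3  0.5] F [-1.2606 -3.3035  1.4098] gap 0.01982976632024464
```

View pics/wrist1.png

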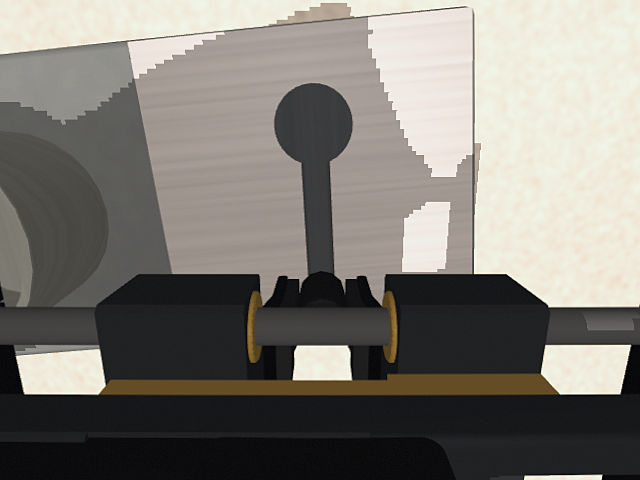

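In the wrist view the lever runs from (313,123) to the knob at (321,285), with no brass showing beside it. I'll release, lift and check.

Emit:
{"api": "move_arm", "payload": {
  "plan": "0 0 0 0 0 0 0.2; 0 0 0 0 0 0 0.2; 0 0 0 0 0 0 0.2; 0 0 0 0 0 0 0.2; 0 0 0 0 0 -30 0.2; 0 0 0 0 0 -35 0.2; 0 0 0 0 0 -35 0.2; 0 0 0 0 0 -20 0.2; 0 0 0 0 0 0 0.2; 0 0 0 0 0 0 0.2"
}}

```text
clock: 6.5
ee_pos: [0.5736, 0.3312, 0.205]
ee_rot: [0.0, 0.707, 0.707, 0.001]
ft_force: [-0.4, 0.4, -1.1]
finger_gap: 0.0346
grasp_force: 0.0
```

```bash
python3 - <<'E'
from h import *
f=grab('wrist'); P=cloud(f); to(.4145,.189,.2,0)
p=mask_pts(f,P,(0,0,640,480),(.088,.100)); p=p[(abs(p[:,0]-.573)<.03)&(abs(p[:,1]-.33)<.03)]; k=rect(p)[0]
H=cv2.cvtColor(f['pixels'],cv2.COLOR_RGB2HSV); m=(cv2.inRange(H,(10,120,80),(30,255,255))>0)&(abs(P[...,0]-.573)<.03)&(abs(P[...,1]-.312)<.03)&(abs(P[...,2]-.044)<.01)
v,u=np.where(m); q=np.array([atz(f,a,b,.046) for a,b in zip(u,v)])[:,:2]; print(len(q),q.min(0),q.max(0),q.mean(0))
c=k-[.5698,.4005]; print(k,np.rad2deg(np.arctan2(c[1],c[0])),np.linalg.norm(c))
cr=f['pixels'][:,:,::-1]; cv2.imwrite('pics/wrist2.png',cr[40:300,180:460])
E
```

```text
tcp [0.5729 0.3308 0.2033] yaw_y -0.04 q7 -0.48 t 6.5 | wz -0.0006 shift mm [-141.8 -158.4    3.2] F [-0.6746  0.0653 -0.4462] gap 0.03502461932903696Traceback (most recent call last):
  File "<stdin>", line 5, in <module>
IndexError: too many indices for array: array is 1-dimensional, but 2 were indexed
```

```bash
python3 - <<'E'
from h import *
f=load('wrist'); P=cloud(f)
p=mask_pts(f,P,(0,0,640,480),(.088,.100)); p=p[(abs(p[:,0]-.573)<.03)&(abs(p[:,1]-.33)<.03)]; k=rect(p)[0]
c=k-[.5698,.4005]; print(k,np.rad2deg(np.arctan2(c[1],c[0])),np.linalg.norm(c))
cr=f['pixels'][:,:,::-1]; cv2.imwrite('pics/wrist2.png',cr[40:300,180:460])
E
```

```text
[0.5727 0.3328] -87.51320404943289 0.0677755282247451
```

View pics/wrist2.png

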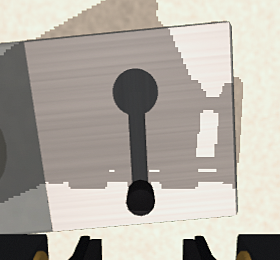

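Lever reads -87.5° against the marker's -87.5°, so it lies right over it. In the crop the lever covers the marker completely, with the knob at (141,197). Next is the brush: I'll turn the tool to line up with the jig.

Emit:
{"api": "move_arm", "payload": {
  "plan": "0 0 0.117 0 0 0 -0.4; 0 0 0.117 0 0 0 -0.4; 0 0 0.117 0 0 0 -0.4; 0 0 0.117 0 0 0 -0.4; 0 0 0.117 0 0 0 -0.4; 0 0 0.117 0 0 0 -0.4; 0 0 0.117 0 0 0 -0.4; 0 0 0.117 0 0 0 -0.4; 0 0 0.117 0 0 0 -0.4; 0 0 0.117 0 0 0 -0.4; 0 0 0.117 0 0 0 -0.4; 0 0 0.117 0 0 0 -0.4; 0 0 0.117 0 0 0 -0.4; 0 0 0 0 0 0 -0.4"
}}

```text
clock: 7.72
ee_pos: [0.5723, 0.3303, 0.2016]
ee_rot: [0.001, 1.0, 0.022, -0.001]
ft_force: [-0.1, -0.6, 0.7]
finger_gap: 0.0609
grasp_force: 0.0
```

```bash
python3 - <<'E'
from h import *
to(.414,.1892,.2,-87.1)
E
```

```text
tcp [0.5723 0.3303 0.2016] yaw_y -87.52 q7 -1.91 t 7.7 | wz -0.0073 shift mm [-165.2  132.9    2.2] F [-0.1477 -0.6287  0.6723] gap 0.060877009569602854
```

Emit:
{"api": "move_arm", "payload": {
  "plan": "0 0 -0.007 -23.6 19 0 -0.4; 0 0 0 -23.6 19 0 -0.4; 0 0 0 -23.6 19 0 -0.4; 0 0 0 -23.6 19 0 -0.4; 0 0 0 -23.6 19 0 -0.4; 0 0 0 -23.6 19 0 -0.4; 0 0 0 -23.6 19 0 -0.4; 0 0 0 0 0 0 -0.4; 0 0 0 0 0 0 -0.4"
}}

```text
clock: 8.47
ee_pos: [0.4143, 0.1882, 0.2033]
ee_rot: [-0.001, 1.0, 0.03, -0.0]
ft_force: [-0.1, 1.4, -0.8]
finger_gap: 0.0609
grasp_force: 0.0
```

```bash
python3 - <<'E'
from h import *
f=grab('wrist','wrist3'); P=cloud(f)
p=mask_pts(f,P,(0,0,640,480),(.122,.14)); p=p[(abs(p[:,0]-.414)<.03)&(abs(p[:,1]-.189)<.03)]; print(len(p)); 
if len(p)>5: print(rect(p),p.mean(0))
p=mask_pts(f,P,(0,0,640,480),(.007,.015)); p=p[(abs(p[:,0]-.4167)<.05)&(abs(p[:,1]-.188)<.05)]; print(len(p)); 
if len(p)>5: print('dish',rect(p),circ(p))
to(.414,.1892,.092,-87.1)
E
```

```text
1357
(array([0.4136, 0.1918]), (22.757347106933594, 22.936023712158203), 46.71455383300781) [0.4148 0.1917 0.1324]
1073
dish (array([0.4181, 0.1912]), (70.76752471923828, 66.85231018066406), 89.7171859741211) (array([0.4156, 0.1914]), np.float64(0.03297753777250258))
tcp [0.4151 0.1889 0.2034] yaw_y -86.61 q7 -2.09 t 8.5 | wz 0.0086 shift mm [ -1.1  -0.2 111.4] F [ 1.183   0.0371 -0.2082] gap 0.06100868395724937
```

Emit:
{"api": "move_arm", "payload": {
  "plan": "0 0 0 -0.5 -1 0 -0.4; 0 0 0 0 0 28 -0.4; 0 0 0 0 0 28 -0.4; 0 0 0 0 0 28 -0.4; 0 0 0 0 0 20 -0.4; 0 0 0 0 0 7 -0.4; 0 0 0 0 0 0 1; 0 0 0 0 0 0 1; 0 0 0 0 0 0 1; 0 0 0 0 0 0 1; 0 0 0 0 0 0 1; 0 0 0 0 0 0 1; 0 0 0 0 0 0 1; 0 0 0 0 0 0 1; 0 0 0 0 0 0 1; 0 0 0 0 0 0 1; 0 0 0 0 0 0 1",
  "newtons": 15
}}

```text
clock: 9.93
ee_pos: [0.4151, 0.1899, 0.0929]
ee_rot: [-0.0, 1.0, 0.028, 0.0]
ft_force: [-0.3, 0.3, 5.4]
finger_gap: 0.0237
grasp_force: 15.0
```

```bash
python3 - <<'E'
from h import *
to(.4281,.3605,.24,-87.1)
E
```

```text
tcp [0.4151 0.1899 0.0929] yaw_y -86.8 q7 -1.98 t 9.9 | wz 0.0052 shift mm [  21.7 -169.8 -147. ] F [-0.3391  0.3474  5.4184] gap 0.023658331090205546
```

Emit:
{"api": "move_arm", "payload": {
  "plan": "0 0 0 0 0 -25 1; 0 0 0 0 0 -34 1; 0 0 0 0 0 -34 1; 0 0 0 0 0 -34 1; 0 0 0 4.4 -34 0 1; 0 0 0 4.4 -34 0 1; 0 0 0 4.4 -34 0 1; 0 0 0 4.4 -34 0 1; 0 0 0 4.2 -34 0 1; 0 0 0 0 0 0 1; 0 0 0 0 0 0 1; 0 0 0 0 0 25 1; 0 0 0 0 0 25 1; 0 0 0 0 0 20 1; 0 0 0 0 0 0 1; 0 0 0 0 0 0 1; 0 0 0 0 0 0 1; 0 0 0 0 0 0 1; 0 0 0 0 0 0 1"
}}

```text
clock: 11.52
ee_pos: [0.4278, 0.361, 0.151]
ee_rot: [-0.001, 1.0, 0.028, 0.001]
ft_force: [-0.2, -0.3, -0.9]
finger_gap: 0.0238
grasp_force: 15.0
```

```bash
python3 - <<'E'
from h import *
to(.4281,.3605,.22,-87.1); to(.530,.0175,.22)
f=grab('scene','scene1')
E
```

```text
tcp [0.4278 0.361  0.151 ] yaw_y -86.82 q7 -2.16 t 11.5 | wz 0.0049 shift mm [  0.4   0.4 -69. ] F [-0.1668 -0.2692 -0.9025] gap 0.02376934900840927
tcp [0.4278 0.361  0.151 ] yaw_y -86.82 q7 -2.16 t 11.5 | wz 0 shift mm [ 83.1 348.5 -69.5] F [-0.1668 -0.2692 -0.9025] gap 0.02376934900840927
```

View pics/scene1.png

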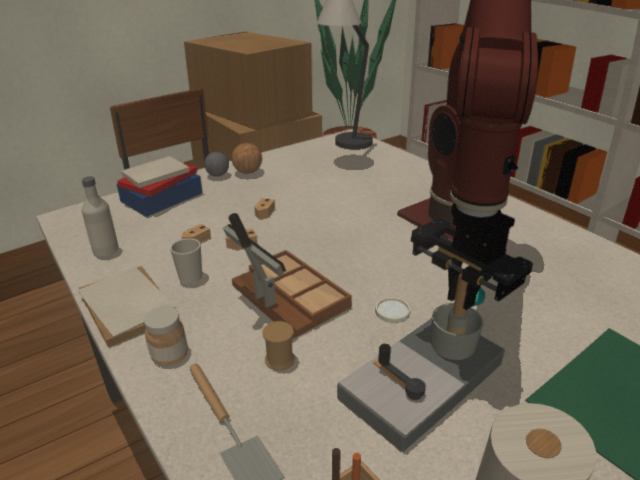

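The scene view shows the brush upright in the pot at (460,310) and the lever at (385,355) still on the marker. Now the dab on the middle bay.

Emit:
{"api": "move_arm", "payload": {
  "plan": "0 0 0.003 0 0 -23 1; 0 0 0 0 0 -23 1; 0 0 0 0 0 -23 1; 0 0 0 8.1 34.8 0 1; 0 0 0 8.1 34.8 0 1; 0 0 0 8.1 34.8 0 1; 0 0 0 8.1 34.8 0 1; 0 0 0 8.1 34.8 0 1; 0 0 0 8.1 34.8 0 1; 0 0 0 8.1 34.8 0 1; 0 0 0 8.1 34.8 0 1; 0 0 0 8.1 34.8 0 1; 0 0 0 8.1 34.8 0 1; 0 0 0 0 0 0 1; 0 0 0 0 0 0 1; 0 0 0 0 0 30 1; 0 0 0 0 0 35 1; 0 0 0 0 0 25 1; 0 0 0 0 0 8 1; 0 0 0 0 0 0 1"
}}

```text
clock: 13.23
ee_pos: [0.5251, 0.0182, 0.1192]
ee_rot: [0.0, 1.0, 0.027, -0.002]
ft_force: [-0.7, 0.1, 0.5]
finger_gap: 0.0236
grasp_force: 15.0
```

```bash
python3 - <<'E'
from h import *
to(.530,.0175,.114)
E
```

```text
tcp [0.5251 0.0182 0.1192] yaw_y -86.9 q7 -1.44 t 13.2 | wz 0 shift mm [4.9 1.  5.1] F [-0.7037  0.1083  0.5185] gap 0.023584240146575595
```

Emit:
{"api": "move_arm", "payload": {
  "plan": "0 0 0 0 0 2 1; 0 0 0 0 0 2 1; 0 0 0 0 0 1.5 1; 0 0 0 0 0 1 1; 0 0 0 0 0 0 1; 0 0 0 0 0 0 1; 0 0 0 0 0 0 1"
}}

```text
clock: 13.82
ee_pos: [0.5265, 0.0173, 0.1143]
ee_rot: [-0.0, 1.0, 0.026, 0.0]
ft_force: [0.1, 0.5, -0.2]
finger_gap: 0.0239
grasp_force: 15.0
```

Emit:
{"api": "move_arm", "payload": {
  "plan": "0 0 0 0 0 0.7 1; 0 0 0 0 0 0.7 1; 0 0 0 0 0 0.6 1; 0 0 0 0 0 0 1; 0 0 0 0 0 0 1; 0 0 0 0 0 0 1"
}}

```text
clock: 14.32
ee_pos: [0.5277, 0.0174, 0.1137]
ee_rot: [-0.0, 1.0, 0.026, 0.001]
ft_force: [-3.0, -0.3, 16.5]
finger_gap: 0.0237
grasp_force: 15.0
```

Emit:
{"api": "move_arm", "payload": {
  "plan": "0 0 0 0 0 -10 1; 0 0 0 0 0 -30 1; 0 0 0 0 0 -30 1; 0 0 0 0 0 -30 1; 0 0 0 0 0 0 1; 0 0 0 0 0 0 1"
}}

```text
clock: 14.82
ee_pos: [0.5273, 0.0175, 0.2137]
ee_rot: [-0.001, 1.0, 0.026, 0.001]
ft_force: [-0.4, 0.9, -0.8]
finger_gap: 0.0232
grasp_force: 15.0
```

```bash
python3 - <<'E'
from h import *
to(.4158,.1898,.12,-87.1)
f=grab('scene','scene2')
E
```

```text
tcp [0.5273 0.0175 0.2137] yaw_y -86.97 q7 -1.53 t 14.8 | wz 0.0023 shift mm [-102.9 -177.6   93.7] F [-0.4477  0.8547 -0.7869] gap 0.02323873878247826
```

Emit:
{"api": "move_arm", "payload": {
  "plan": "0 0 0 -14.7 -25.4 0 1; 0 0 0 -14.7 -25.4 0 1; 0 0 0 -14.7 -25.4 0 1; 0 0 0 -14.7 -25.4 0 1; 0 0 0 -14.7 -25.4 0 1; 0 0 0 -14.7 -25.4 0 1; 0 0 0 -14.7 -25.4 0 1; 0 0 0 0 0 0 1; 0 0 0 0 0 0 1; 0 0 0 0 0 30 1; 0 0 0 0 0 35 1; 0 0 0 0 0 25 1; 0 0 0 0 0 10 1; 0 0 0 0 0 0 1; 0 0 0 0 0 0 1"
}}

```text
clock: 16.12
ee_pos: [0.4146, 0.1887, 0.1123]
ee_rot: [0.001, 1.0, 0.026, -0.0]
ft_force: [0.0, 0.4, 1.0]
finger_gap: 0.0234
grasp_force: 15.0
```

```bash
python3 - <<'E'
from h import *
to(.4156,.1898,.0938,-87.1)
E
```

```text
tcp [0.4146 0.1887 0.1123] yaw_y -87.05 q7 -2.01 t 16.1 | wz 0.0009 shift mm [ 1.  -1.1 18.5] F [0.0265 0.4081 0.9695] gap 0.02344719425954435
```

Emit:
{"api": "move_arm", "payload": {
  "plan": "0 0 0 1 -1 6 1; 0 0 0 0 0 6 1; 0 0 0 0 0 4 1; 0 0 0 0 0 2 1; 0 0 0 0 0 0 1; 0 0 0 0 0 0 1"
}}

```text
clock: 16.62
ee_pos: [0.4152, 0.1905, 0.0941]
ee_rot: [0.0, 1.0, 0.026, -0.0]
ft_force: [0.6, -0.5, 0.5]
finger_gap: 0.0236
grasp_force: 15.0
```

Emit:
{"api": "move_arm", "payload": {
  "plan": "0 0 0 0 0 0.6 1; 0 0 0 0 0 0.5 1; 0 0 0 0 0 0 1; 0 0 0 0 0 0 1"
}}

```text
clock: 16.95
ee_pos: [0.4152, 0.1906, 0.093]
ee_rot: [-0.0, 1.0, 0.026, 0.0]
ft_force: [-0.5, -0.7, -0.7]
finger_gap: 0.0235
grasp_force: 15.0
```

Emit:
{"api": "move_arm", "payload": {
  "plan": "0 0 0 0 0 0.7 1; 0 0 0 0 0 0 1; 0 0 0 0 0 0 1; 0 0 0 0 0 0 0.2; 0 0 0 0 0 0 0.1; 0 0 0 0 0 0 0; 0 0 0 0 0 0 -0.2; 0 0 0 0 0 0 -0.3; 0 0 0 0 0 0 -0.3; 0 0 0 0 0 0 -0.3; 0 0 0 0 0 0 -0.3; 0 0 0 0 0 -10 -0.3; 0 0 0 0 0 -35 -0.3; 0 0 0 0 0 -35 -0.3; 0 0 0 0 0 -35 -0.3; 0 0 0 0 0 -15 -0.3; 0 0 0 0 0 0 -0.3; 0 0 0 0 0 0 -0.3; 0 0 0 0 0 0 -0.3"
}}

```text
clock: 18.53
ee_pos: [0.4148, 0.1903, 0.2218]
ee_rot: [0.0, 1.0, 0.026, -0.0]
ft_force: [-0.3, 0.5, -0.2]
finger_gap: 0.0562
grasp_force: 0.0
```

```bash
python3 - <<'E'
from h import *
f=grab('wrist'); P=cloud(f)
p=mask_pts(f,P,(0,0,640,480),(.122,.14)); p=p[(abs(p[:,0]-.414)<.03)&(abs(p[:,1]-.189)<.03)]; print(len(p),rect(p),p.mean(0))
f=grab('top'); P=cloud(f)
for b in ((405,190,455,245),(455,150,510,205),(465,250,525,310)): print('house',house(f,P,b))
to(.5366,-.2351,.2)
H=f['pixels'][140:320,200:520,::-1]; cv2.imwrite('pics/top1.png',cv2.resize(H,(800,450)))
E
```

```text
1162 (array([0.4127, 0.1911]), (22.78630256652832, 22.835865020751953), 49.153690338134766) [0.4138 0.1911 0.1325]
house (array([ 0.5368, -0.2355]), array([43.5088, 75.4807]), np.float64(-12.909461975097658), 702)
house (array([ 0.624 , -0.3231]), array([75.6539, 41.8453]), np.float64(12.387931823730469), 679)
house (array([ 0.4038, -0.3438]), array([76.8074, 42.0202]), np.float64(36.79256820678711), 724)
tcp [0.4146 0.1901 0.2212] yaw_y -86.98 q7 -2.11 t 18.6 | wz 0 shift mm [ 99.5 431.   21.7] F [ 0.5934  0.5123 -0.21  ] gap 0.056858712115117366
```

View pics/top1.png

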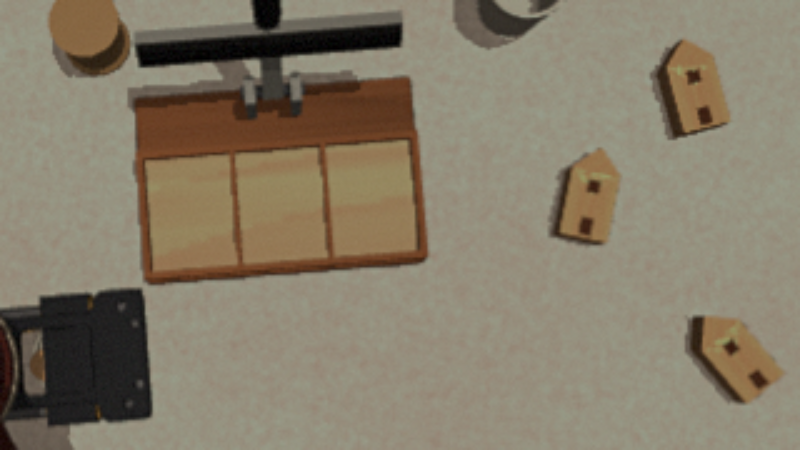

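The brush stands upright in its dish again, with its top at the same height and place. The crop shows the bays empty at (190,215), (280,205) and (370,195), and the houses unmoved at (588,198), (694,88) and (737,358). I'll fetch the nearest house first.

Emit:
{"api": "move_arm", "payload": {
  "plan": "0 0 0 8.3 36.1 0 -0.4; 0 0 0 8.3 36.1 0 -0.4; 0 0 0 8.3 36.1 0 -0.4; 0 0 0 8.3 36.1 0 -0.4; 0 0 0 8.3 36.1 0 -0.4; 0 0 0 8.3 36.1 0 -0.4; 0 0 0 8.3 36.1 0 -0.4; 0 0 0 8.3 36.1 0 -0.4; 0 0 0 8.3 36.1 0 -0.4; 0 0 0 8.3 36.1 0 -0.4; 0 0 0 8.3 36.1 0 -0.4; 0 0 0 8.3 36.1 0 -0.4; 0 0 0.093 0 0 0 -0.4; 0 0 0.093 0 0 0 -0.4; 0 0 0.093 0 0 0 -0.4; 0 0 0 0 0 0 -0.4; 0 0 0 0 0 0 -0.4",
  "newtons": 20
}}

```text
clock: 20.05
ee_pos: [0.5371, -0.2367, 0.2214]
ee_rot: [0.0, 0.994, -0.112, -0.001]
ft_force: [1.0, 0.6, -0.1]
finger_gap: 0.0609
grasp_force: 0.0
```

```bash
cat >> h.py <<'E'
def whouse(x,y,rad=.06):
    "house near x,y by the wrist camera (points in its upper part)"
    f=grab('wrist'); P=cloud(f); m=(abs(P[...,2]-.027)<.006)&(np.hypot(P[...,0]-x,P[...,1]-y)<rad)
    n,l,st,_=cv2.connectedComponentsWithStats(m.astype(np.uint8)); i=1+np.argmax(st[1:,4]); p=P[l==i]
    c,s,a=rect(p); a+=90 if s[1]>s[0] else 0; print('whouse',c,s,'long axis yaw',(a+90)%180-90,len(p)); return c
E
python3 - <<'E'
from h import *
whouse(.5368,-.237); to(.5368,-.2368,.026,-102.9)
E
```

```text
whouse [ 0.537  -0.2345] (40.01154327392578, 75.57099151611328) long axis yaw -13.586921691894531 3410
tcp [ 0.5372 -0.2365  0.2216] yaw_y -102.76 q7 -1.12 t 20.1 | wz 0.0024 shift mm [ -0.1   0.2 195.6] F [ 0.1052 -0.1214  0.4196] gap 0.06086474790169587
```

Emit:
{"api": "move_arm", "payload": {
  "plan": "0 0 0.01 0 -1 30 -0.4; 0 0 0 0 0 36 -0.4; 0 0 0 0 0 36 -0.4; 0 0 0 0 0 36 -0.4; 0 0 0 0 0 30 -0.4; 0 0 0 0 0 20 -0.4; 0 0 0 0 0 7 -0.4; 0 0 0 0 0 0 0.5; 0 0 0 0 0 0 0.5; 0 0 0 0 0 0 0.5; 0 0 0 0 0 0 0.5; 0 0 0 0 0 0 0.5; 0 0 0 0 0 0 0.5; 0 0 0 0 0 0 0.5; 0 0 0 0 0 0 0.5",
  "newtons": 20
}}

```text
clock: 21.35
ee_pos: [0.5387, -0.2361, 0.0287]
ee_rot: [-0.0, 0.993, -0.118, 0.001]
ft_force: [-1.2, -0.0, 7.7]
finger_gap: 0.0396
grasp_force: 20.0
```

```bash
python3 - <<'E'
from h import *
to(.5294,.0910,.12,-87.1)
E
```

```text
tcp [ 0.5387 -0.2361  0.0287] yaw_y -103.51 q7 -0.98 t 21.4 | wz -0.2864 shift mm [   7.5 -327.1  -91.3] F [-1.2322 -0.027   7.6755] gap 0.039604754270606404
```

Emit:
{"api": "move_arm", "payload": {
  "plan": "0 0 0 0 0 -15 0.5; 0 0 0 0 0 -30 0.5; 0 0 0 0 0 -35 0.5; 0 0 0 0 0 -30 0.5; 0 0 -0.0955 0 0 0 0.5; 0 0 -0.0955 0 0 0 0.5; 0 0 -0.0955 0 0 0 0.5; 0 0 0 0.8 -36.3 0 0.5; 0 0 0 0.8 -36.3 0 0.5; 0 0 0 0.8 -36.3 0 0.5; 0 0 0 0.8 -36.3 0 0.5; 0 0 0 0.8 -36.3 0 0.5; 0 0 0 0.8 -36.3 0 0.5; 0 0 0 0.8 -36.3 0 0.5; 0 0 0 0.8 -36.3 0 0.5; 0 0 0 0.8 -36.3 0 0.5; 0 0 0 0 0 0 0.5; 0 0 0 0 0 0 0.5; 0 0 0 0 0 0 0.5"
}}

```text
clock: 22.93
ee_pos: [0.5286, 0.0901, 0.138]
ee_rot: [0.0, 1.0, 0.025, 0.0]
ft_force: [-0.0, -0.5, 0.3]
finger_gap: 0.0397
grasp_force: 20.0
```

```bash
python3 - <<'E'
from h import *
to(.5294,.0910,.060,-87.1)
E
```

```text
tcp [0.5286 0.0901 0.138 ] yaw_y -87.13 q7 -1.48 t 22.9 | wz -0.0005 shift mm [ 0.9 -0.9 78. ] F [-0.0169 -0.4765  0.3293] gap 0.03973819872489424
```

Emit:
{"api": "move_arm", "payload": {
  "plan": "0 0 0 1 -0.5 30 0.5; 0 0 0 0 0 28 0.5; 0 0 0 0 0 15 0.5; 0 0 0 0 0 6 0.5; 0 0 0 0 0 3 0.5; 0 0 0 0 0 0 0.5; 0 0 0 0 0 0 0.5"
}}

```text
clock: 23.52
ee_pos: [0.5302, 0.0908, 0.0564]
ee_rot: [-0.0, 1.0, 0.025, 0.001]
ft_force: [0.3, 0.2, -0.9]
finger_gap: 0.0399
grasp_force: 20.0
```

Emit:
{"api": "move_arm", "payload": {
  "plan": "0 0 0 0 0 1.2 0.5; 0 0 0 0 0 0 0.5; 0 0 0 0 0 0 -0.2; 0 0 0 0 0 0 -0.2; 0 0 0 0 0 0 -0.2; 0 0 0 0 0 0 -0.2; 0 0 0 0 0 -10 -0.2; 0 0 0 0 0 -30 -0.2; 0 0 0 0 0 -35 -0.2; 0 0 0 0 0 -35 -0.2; 0 0 0 0 0 -30 -0.2; 0 0 0 0 0 -20 -0.2; 0 0 0 0 0 0 -0.2; 0 0 0 0 0 0 -0.2"
}}

```text
clock: 24.68
ee_pos: [0.53, 0.0915, 0.2153]
ee_rot: [-0.001, 1.0, 0.025, 0.001]
ft_force: [-0.4, 0.2, -0.5]
finger_gap: 0.0521
grasp_force: 0.0
```

```bash
python3 - <<'E'
from h import *
f=grab('top'); P=cloud(f)
for b in ((455,150,510,205),(465,250,525,310)): print('house',house(f,P,b))
to(.624,-.323,.22,-77.5)
E
```

```text
house (array([ 0.6238, -0.3227]), array([75.9147, 41.1613]), np.float64(13.277302742004395), 676)
house (array([ 0.4036, -0.3439]), array([76.7439, 42.276 ]), np.float64(37.69215011596679), 726)
tcp [0.5293 0.0915 0.2141] yaw_y -87.1 q7 -1.57 t 24.7 | wz -0.1676 shift mm [  2.7 425.2  -6.2] F [-0.7917  0.0511 -0.5677] gap 0.0523113859106997
```

Emit:
{"api": "move_arm", "payload": {
  "plan": "0 0 -0.085 0 0 0 -0.4; 0 0 -0.085 0 0 0 -0.4; 0 0 0 0.2 35.4 0 -0.4; 0 0 0 0.2 35.4 0 -0.4; 0 0 0 0.2 35.4 0 -0.4; 0 0 0 0.2 35.4 0 -0.4; 0 0 0 0.2 35.4 0 -0.4; 0 0 0 0.2 35.4 0 -0.4; 0 0 0 0.2 35.4 0 -0.4; 0 0 0 0.2 35.4 0 -0.4; 0 0 0 0.2 35.4 0 -0.4; 0 0 0 0.2 35.4 0 -0.4; 0 0 0 0.2 35.4 0 -0.4; 0 0 0 0.2 35.4 0 -0.4; 0 0 0 0 0 0 -0.4; 0 0 0 0 0 0 -0.4"
}}

```text
clock: 26.07
ee_pos: [0.6224, -0.3262, 0.2118]
ee_rot: [0.0, 0.994, 0.107, -0.002]
ft_force: [0.8, 0.9, -0.1]
finger_gap: 0.0608
grasp_force: 0.0
```

```bash
python3 - <<'E'
from h import *
c=whouse(.624,-.323); to(*c,.027,-77.3)
E
```

```text
whouse [ 0.625  -0.3221] (75.20830535888672, 39.896671295166016) long axis yaw 11.92042350769043 3582
tcp [ 0.6234 -0.3238  0.2122] yaw_y -77.54 q7 -0.58 t 26.1 | wz -0.0042 shift mm [  2.4  -1.1 185.2] F [-0.004   0.9446 -0.1972] gap 0.060805250223151405
```

Emit:
{"api": "move_arm", "payload": {
  "plan": "0 0 0.008 2 -1 30 -0.4; 0 0 0 0 0 36 -0.4; 0 0 0 0 0 36 -0.4; 0 0 0 0 0 36 -0.4; 0 0 0 0 0 25 -0.4; 0 0 0 0 0 16 -0.4; 0 0 0 0 0 6 -0.4; 0 0 0 0 0 0 0.5; 0 0 0 0 0 0 0.5; 0 0 0 0 0 0 0.5; 0 0 0 0 0 0 0.5; 0 0 0 0 0 0 0.5; 0 0 0 0 0 0 0.5; 0 0 0 0 0 0 0.5; 0 0 0 0 0 0 0.5",
  "newtons": 20
}}

```text
clock: 27.37
ee_pos: [0.6272, -0.3218, 0.0308]
ee_rot: [0.0, 0.994, 0.106, 0.001]
ft_force: [-1.5, 0.4, 8.0]
finger_gap: 0.0396
grasp_force: 20.0
```

```bash
python3 - <<'E'
from h import *
to(.5333,.0175,.135,-87.1)
E
```

```text
tcp [ 0.6272 -0.3218  0.0308] yaw_y -77.84 q7 -0.51 t 27.4 | wz 0.1617 shift mm [ -76.3 -343.5 -104.7] F [-1.5118  0.441   7.9505] gap 0.039604440688420534
```

Emit:
{"api": "move_arm", "payload": {
  "plan": "0 0 0 0 0 -15 0.5; 0 0 0 0 0 -30 0.5; 0 0 0 0 0 -35 0.5; 0 0 0 0 0 -25 0.5; 0 0 0.081 0 0 0 0.5; 0 0 0.081 0 0 0 0.5; 0 0 0 -7.6 -34.4 0 0.5; 0 0 0 -7.6 -34.4 0 0.5; 0 0 0 -7.6 -34.4 0 0.5; 0 0 0 -7.6 -34.4 0 0.5; 0 0 0 -7.6 -34.4 0 0.5; 0 0 0 -7.6 -34.4 0 0.5; 0 0 0 -7.6 -34.4 0 0.5; 0 0 0 -7.6 -34.4 0 0.5; 0 0 0 -7.6 -34.4 0 0.5; 0 0 0 -7.6 -34.4 0 0.5; 0 0 0 0 0 0 0.5; 0 0 0 0 0 0 0.5; 0 0 0 0 0 0 0.5"
}}

```text
clock: 28.95
ee_pos: [0.5333, 0.0182, 0.1348]
ee_rot: [-0.0, 1.0, 0.025, 0.0]
ft_force: [-0.4, -0.3, -0.8]
finger_gap: 0.0397
grasp_force: 20.0
```

```bash
python3 - <<'E'
from h import *
to(.5343,.0175,.0575,-87.1)
E
```

```text
tcp [0.5333 0.0182 0.1348] yaw_y -87.1 q7 -1.27 t 28.9 | wz -0.0001 shift mm [ 0.9  0.8 77.3] F [-0.3799 -0.2525 -0.8232] gap 0.03973502505518902
```

Emit:
{"api": "move_arm", "payload": {
  "plan": "0 0 0 1 0.5 30 0.5; 0 0 0 0 0 28 0.5; 0 0 0 0 0 12 0.5; 0 0 0 0 0 5 0.5; 0 0 0 0 0 2 0.5; 0 0 0 0 0 1 0.5; 0 0 0 0 0 0 0.5; 0 0 0 0 0 0 0.5; 0 0 0 0 0 0 -0.2; 0 0 0 0 0 0 -0.2; 0 0 0 0 0 0 -0.2; 0 0 0 0 0 0 -0.2; 0 0 0 0 0 -10 -0.2; 0 0 0 0 0 -30 -0.2; 0 0 0 0 0 -35 -0.2; 0 0 0 0 0 -35 -0.2; 0 0 0 0 0 -30 -0.2; 0 0 0 0 0 -20 -0.2; 0 0 0 0 0 0 -0.2; 0 0 0 0 0 0 -0.2"
}}

```text
clock: 30.62
ee_pos: [0.5347, 0.0182, 0.2172]
ee_rot: [-0.001, 1.0, 0.025, 0.001]
ft_force: [0.3, 0.6, -0.8]
finger_gap: 0.0521
grasp_force: 0.0
```

```bash
python3 - <<'E'
from h import *
f=grab('top'); P=cloud(f)
print('house',house(f,P,(465,250,525,310)))
to(.4036,-.345,.22,-52.8)
E
```

```text
house (array([ 0.4036, -0.3438]), array([75.9195, 42.2815]), np.float64(37.37666320800781), 726)
tcp [0.5341 0.0183 0.2161] yaw_y -87.1 q7 -1.37 t 30.7 | wz -0.5986 shift mm [-323.6  210.5   -4.3] F [-0.0978  0.7222 -0.0902] gap 0.052118711688157134
```

Emit:
{"api": "move_arm", "payload": {
  "plan": "0 0 -0.12 0 0 0 -0.4; 0 0 -0.12 0 0 0 -0.4; 0 0 -0.12 0 0 0 -0.4; 0 0 -0.12 0 0 0 -0.4; 0 0 -0.12 0 0 0 -0.4; 0 0 0 -29.4 19.1 0 -0.4; 0 0 0 -29.4 19.1 0 -0.4; 0 0 0 -29.4 19.1 0 -0.4; 0 0 0 -29.4 19.1 0 -0.4; 0 0 0 -29.4 19.1 0 -0.4; 0 0 0 -29.4 19.1 0 -0.4; 0 0 0 -29.4 19.1 0 -0.4; 0 0 0 -29.4 19.1 0 -0.4; 0 0 0 -29.4 19.1 0 -0.4; 0 0 0 -29.4 19.1 0 -0.4; 0 0 0 -29.4 19.1 0 -0.4; 0 0 0 0 0 0 -0.4; 0 0 0 0 0 0 -0.4"
}}

```text
clock: 32.17
ee_pos: [0.4005, -0.3481, 0.215]
ee_rot: [-0.0, 0.949, 0.315, -0.002]
ft_force: [0.6, 0.2, 0.3]
finger_gap: 0.0609
grasp_force: 0.0
```

```bash
python3 - <<'E'
from h import *
c=whouse(.4036,-.345); to(*c,.027,-52.8)
E
```

```text
whouse [ 0.4045 -0.3425] (75.46941375732422, 39.59400177001953) long axis yaw 37.282325744628906 3546
tcp [ 0.4023 -0.3459  0.215 ] yaw_y -52.99 q7 -0.07 t 32.2 | wz -0.0033 shift mm [  4.2  -1.1 188. ] F [ 0.2465 -0.2428  0.0422] gap 0.06072683991501796
```

Emit:
{"api": "move_arm", "payload": {
  "plan": "0 0 0 4 -1 30 -0.4; 0 0 0 0 0 36 -0.4; 0 0 0 0 0 36 -0.4; 0 0 0 0 0 36 -0.4; 0 0 0 0 0 28 -0.4; 0 0 0 0 0 16 -0.4; 0 0 0 0 0 6 -0.4; 0 0 0 0 0 0 0.5; 0 0 0 0 0 0 0.5; 0 0 0 0 0 0 0.5; 0 0 0 0 0 0 0.5; 0 0 0 0 0 0 0.5; 0 0 0 0 0 0 0.5; 0 0 0 0 0 0 0.5; 0 0 0 0 0 0 0.5",
  "newtons": 20
}}

```text
clock: 33.47
ee_pos: [0.4075, -0.3419, 0.0292]
ee_rot: [0.0, 0.948, 0.32, 0.001]
ft_force: [-0.1, 2.8, 7.2]
finger_gap: 0.0395
grasp_force: 20.0
```

```bash
python3 - <<'E'
from h import *
to(.5371,-.0560,.135,-87.1)
E
```

```text
tcp [ 0.4075 -0.3419  0.0292] yaw_y -52.72 q7 0.15 t 33.5 | wz 0.6 shift mm [ 144.1 -278.9 -105.5] F [-0.0863  2.771   7.2373] gap 0.03953098996781746
```

Emit:
{"api": "move_arm", "payload": {
  "plan": "0 0 0 0 0 -15 0.5; 0 0 0 0 0 -30 0.5; 0 0 0 0 0 -35 0.5; 0 0 0 0 0 -25 0.5; 0 0 0.12 0 0 0 0.5; 0 0 0.12 0 0 0 0.5; 0 0 0.12 0 0 0 0.5; 0 0 0.12 0 0 0 0.5; 0 0 0.12 0 0 0 0.5; 0 0 0 16.2 -31 0 0.5; 0 0 0 16.2 -31 0 0.5; 0 0 0 16.2 -31 0 0.5; 0 0 0 16.2 -31 0 0.5; 0 0 0 16.2 -31 0 0.5; 0 0 0 16.2 -31 0 0.5; 0 0 0 16.2 -31 0 0.5; 0 0 0 16.2 -31 0 0.5; 0 0 0 16.2 -31 0 0.5; 0 0 0 0 0 0 0.5; 0 0 0 0 0 0 0.5"
}}

```text
clock: 35.13
ee_pos: [0.5389, -0.0536, 0.1331]
ee_rot: [0.0, 1.0, 0.027, 0.0]
ft_force: [-0.4, -1.8, -0.8]
finger_gap: 0.0398
grasp_force: 20.0
```

```bash
python3 - <<'E'
from h import *
to(.539,-.0560,.056,-87.1)
E
```

```text
tcp [ 0.5389 -0.0536  0.1331] yaw_y -86.86 q7 -1.06 t 35.1 | wz 0.0041 shift mm [-0.   2.4 77.1] F [-0.408  -1.8211 -0.8314] gap 0.03977883983793375
```

Emit:
{"api": "move_arm", "payload": {
  "plan": "0 0 0.004 0 2 30 0.5; 0 0 0 0 0 28 0.5; 0 0 0 0 0 12 0.5; 0 0 0 0 0 5 0.5; 0 0 0 0 0 1.5 0.5; 0 0 0 0 0 1 0.5; 0 0 0 0 0 0 0.5; 0 0 0 0 0 0 0.5; 0 0 0 0 0 0 -0.2; 0 0 0 0 0 0 -0.2; 0 0 0 0 0 0 -0.2; 0 0 0 0 0 0 -0.2; 0 0 0 0 0 -10 -0.2; 0 0 0 0 0 -30 -0.2; 0 0 0 0 0 -35 -0.2; 0 0 0 0 0 -35 -0.2; 0 0 0 0 0 -35 -0.2; 0 0 0 0 0 -35 -0.2; 0 0 0 0 0 -35 -0.2; 0 0 0 0 0 0 -0.2"
}}

```text
clock: 36.8
ee_pos: [0.5406, -0.0595, 0.277]
ee_rot: [-0.001, 1.0, 0.022, 0.004]
ft_force: [0.6, -0.1, 0.9]
finger_gap: 0.0517
grasp_force: 0.0
```

Emit:
{"api": "move_arm", "payload": {
  "plan": "0 0 0 -30 20 -10 -0.2; 0 0 0 -30 20 -10 -0.2; 0 0 0 -30 20 -10 -0.2; 0 0 0 -20 20 0 -0.2; 0 0 0 0 20 0 -0.2; 0 0 0 0 20 0 -0.2; 0 0 0 0 20 0 -0.2; 0 0 0 0 0 0 -0.2; 0 0 0 0 0 0 -0.2"
}}

```text
clock: 37.55
ee_pos: [0.47, -0.1693, 0.2887]
ee_rot: [-0.004, 1.0, 0.022, -0.008]
ft_force: [-0.6, 0.5, 0.9]
finger_gap: 0.0521
grasp_force: 0.0
```

```bash
python3 - <<'E'
from h import *
f=grab('top'); P=cloud(f)
cv2.imwrite('pics/top2.png',cv2.resize(f['pixels'][100:300,200:440,::-1],(720,600)))
# houses: top faces near z .054
for n,c in dict(b2=(.5294,.091),b1=(.5333,.0175),b0=(.5371,-.056)).items():
    m=(abs(P[...,2]-.053)<.006)&(abs(P[...,0]-c[0])<.05)&(abs(P[...,1]-c[1])<.036); p=P[m]; print(n,rect(p),np.median(p[:,2]),len(p),(rect(p)[0]-c)*1000)
q=mask_pts(f,P,(290,100,325,190),(.08,.3))
for z in np.arange(.08,.26,.02):
    w=q[abs(q[:,2]-z)<.01]; print(z.round(2),w.mean(0) if len(w) else '',len(w))
to(.66,.0235,.3,-87.1)
E
```

```text
b2 (array([0.5278, 0.0911]), (74.05268096923828, 39.912864685058594), 2.875108242034912) 0.0540305661321629 675 [-1.5602  0.0616]
b1 (array([0.5363, 0.0319]), (74.06198120117188, 39.86313247680664), 2.790994167327881) 0.05380533851048138 664 [ 2.9554 14.4302]
b0 (array([ 0.5353, -0.0582]), (74.5640640258789, 40.164894104003906), 2.6953203678131104) 0.054159511789342335 674 [-1.8416 -2.1638]
0.08 [0.6185 0.0216 0.0849] 123
0.1 [0.6221 0.0215 0.1003] 49
0.12 [0.6286 0.0219 0.1198] 52
0.14 [0.6286 0.0225 0.1472] 11
0.16 [0.6369 0.0223 0.1634] 470
0.18 [0.6458 0.0224 0.1803] 67
0.2 [0.6526 0.023  0.2   ] 82
0.22 [0.6593 0.0234 0.2196] 92
0.24 [0.6691 0.024  0.2376] 136
tcp [ 0.4702 -0.1681  0.2887] yaw_y -87.36 q7 -1.45 t 37.6 | wz -0.0045 shift mm [ 199.  -181.8  -13.2] F [0.3423 0.5993 0.3298] gap 0.05237561648256571
```

View pics/top2.png

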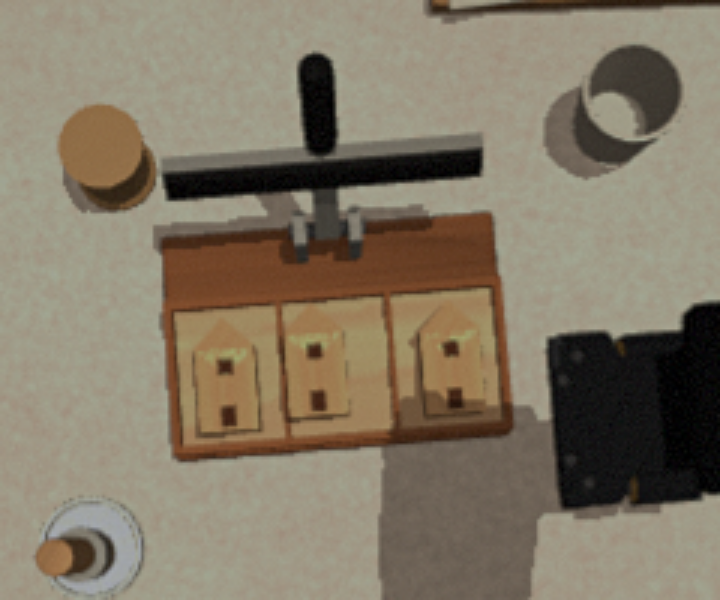

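All three houses lie flat in their bays in the crop, at (227,390), (318,375) and (453,370). The middle one has shifted 14 mm sideways but is within tolerance. Cup (632,95), spool (100,147) and brush (57,557) all stand. The clamp is at about 1.9 rad, with its handle at (317,105).

Emit:
{"api": "move_arm", "payload": {
  "plan": "0 0 0 25.7 -22.8 -1.6 -0.2; 0 0 0 25.7 -22.8 -1.6 -0.2; 0 0 0 25.7 -22.8 -1.6 -0.2; 0 0 0 25.7 -22.8 -1.6 -0.2; 0 0 0 25.7 -22.8 -1.6 -0.2; 0 0 0 25.7 -22.8 -1.6 -0.2; 0 0 0 25.7 -22.8 -1.6 -0.2; 0 0 0 25.7 -22.8 -1.6 -0.2; 0 0 0 0 0 0 -0.2; 0 0 0 0 0 0 -0.2"
}}

```text
clock: 38.43
ee_pos: [0.5553, 0.0228, 0.326]
ee_rot: [0.002, 0.999, 0.026, 0.041]
ft_force: [-0.2, -0.9, -0.8]
finger_gap: 0.0523
grasp_force: 0.0
```

```bash
python3 - <<'E'
from h import *
to(.667,.0243,.212,-87.1)
f=grab('wrist','wrist4'); P=cloud(f)
p=P[(P[...,2]>.17)&(P[...,2]<.26)&(abs(P[...,1]-.024)<.02)&(abs(P[...,0]-.66)<.05)]; print(len(p)); 
for z in np.arange(.17,.26,.01):
    w=p[abs(p[:,2]-z)<.005]; print(z.round(3),w.mean(0) if len(w) else '',len(w))
t=np.deg2rad(np.linspace(108.9,0,17)); X=np.c_[-.152*np.cos(t),.152*np.sin(t)]*1000; D=np.diff(X,axis=0); print(np.c_[D[:,0],-D[:,1]].round(1).tolist())
E
```

```text
tcp [0.5553 0.0228 0.326 ] yaw_y -87.0 q7 -1.96 t 38.4 | wz 0.0017 shift mm [102.    3.5 122.7] F [-0.1773 -0.851  -0.7675] gap 0.05226158501150312
2351
0.17 [0.6438 0.0237 0.173 ] 20
0.18 [0.646  0.0243 0.1801] 162
0.19 [0.649  0.0242 0.1902] 185
0.2 [0.6523 0.0245 0.2001] 201
0.21 [0.6556 0.0247 0.2102] 230
0.22 [0.6589 0.0249 0.2202] 268
0.23 [0.6622 0.0249 0.2301] 294
0.24 [0.6708 0.0251 0.2393] 991
0.25  0
[[-17.4, -4.8], [-17.8, -2.7], [-18.0, -0.6], [-18.0, 1.5], [-17.7, 3.7], [-17.1, 5.7], [-16.3, 7.7], [-15.3, 9.6], [-14.0, 11.3], [-12.6, 12.9], [-11.0, 14.3], [-9.2, 15.5], [-7.3, 16.5], [-5.3, 17.3], [-3.2, 17.8], [-1.1, 18.0]]
```

```bash
python3 - <<'E'
from h import *
s=r.read_state(); print(s['joint_positions'],s['ee_pos'],s['ee_rot'])
E
```

```text
[-1.7943 -0.3801  1.3831  1.6652  0.4092  1.4797 -1.9551] [0.5553 0.0211 0.3256] [0.0021 0.9989 0.0251 0.0404]
```

The arm has stalled: joints 2 and 3 are at their limits because the elbow drifted. I'll back off, swing to +y and log the joints to identify the kinematics.

Emit:
{"api": "move_arm", "payload": {
  "plan": "0 0 0 -20 0 20 -0.2; 0 0 0 -20 0 20 -0.2; 0 0 0 -20 0 20 -0.2; 0 0 0 -20 0 20 -0.2; 0 0 0 0 0 0 -0.2; 0 0 0 0 0 0 -0.2"
}}

```text
clock: 38.98
ee_pos: [0.4814, 0.0143, 0.2384]
ee_rot: [0.002, 0.999, 0.023, 0.039]
ft_force: [1.0, 1.1, 0.9]
finger_gap: 0.0525
grasp_force: 0.0
```

```bash
cat > log.py <<'E'
from h import *
import json
def log():
    s=r.read_state(); d=[list(map(float,s[k])) for k in ('joint_positions','ee_pos','ee_rot')]
    open('log.txt','a').write(json.dumps(d)+'\n'); print(s['joint_positions'],s['ee_pos'],s['ee_rot'])
E
python3 -c "
from log import *
log()"
```

```text
[-1.456  -0.3805  1.1036  1.9552  0.3832  1.3068 -1.9862] [0.4814 0.0143 0.2384] [0.0024 0.999  0.0228 0.0395]
```

Emit:
{"api": "move_arm", "payload": {
  "plan": "0 0 0 0 -30 0 -0.2; 0 0 0 0 -30 0 -0.2; 0 0 0 0 -30 0 -0.2; 0 0 0 0 -30 0 -0.2; 0 0 0 0 -30 0 -0.2; 0 0 0 0 -30 0 -0.2; 0 0 0 0 -30 0 -0.2; 0 0 0 0 0 0 -0.2; 0 0 0 0 0 0 -0.2"
}}

```text
clock: 39.73
ee_pos: [0.4731, 0.2282, 0.2395]
ee_rot: [0.003, 0.999, 0.026, 0.042]
ft_force: [0.7, -0.4, 0.3]
finger_gap: 0.0526
grasp_force: 0.0
```

```bash
python3 - <<'E'
from log import *
log()
from scipy.optimize import least_squares
S=[([-1.2982,.3338,.0399,1.4661,-.0134,1.3433,-.0585],[.236,.6052,.2358],[-.0001,.1848,.9828,-.0007]),([-1.7943,-.3801,1.3831,1.6652,.4092,1.4797,-1.9551],[.5553,.0211,.3256],[.0021,.9989,.0251,.0404])]
S+=[json.loads(l) for l in open('log.txt')]
def fk(q,p,s):
    a,d1,L1,e,e2,L2,w,L3,b=p
    Z=lambda t:Rn.from_euler('z',t); Y=lambda t:Rn.from_euler('y',t)
    R=Z(s[0]*q[0]+b); x=R.apply([a,0,d1]); R=R*Y(q[1]); x=x+R.apply([0,0,L1]); R=R*Z(s[1]*q[2]); x=x+R.apply([e,0,0])
    R=R*Y(q[3]); x=x+R.apply([e2,0,L2]); R=R*Z(s[2]*q[4])*Y(q[5]); x=x+R.apply([w,0,L3]); R=R*Z(s[3]*q[6]+np.pi/2); return x,R
import itertools
best=[]
for s in itertools.product((1,-1),repeat=4):
    def res(p):
        o=[]
        for q,x,h in S:
            X,R=fk(q,p,s); H=Rn.from_quat([h[1],h[2],h[3],h[0]]); m=(R.as_matrix()-H.as_matrix()).ravel(); o+=list((X-x)*10)+list(m)
        return o
    z=least_squares(res,[0,.3,.4,0,0,.4,0,.2,0]); best.append((z.cost,s,z.x))
best.sort(key=lambda t:t[0]); print(*best[:3],sep='\n')
E
```

```text
[-1.7164 -0.036   1.153   1.8615  0.0858  1.2262 -2.1079] [0.4731 0.2282 0.2395] [0.0028 0.9988 0.0258 0.0421]
(np.float64(0.02409630935104632), (-1, -1, -1, -1), array([ 0.0277,  0.9594,  0.5135, -0.0142,  0.0266,  0.4887, -0.0005,
        1.0785, -0.0542]))
(np.float64(1.2581559645336833), (-1, -1, 1, -1), array([-0.0271, -0.0529,  0.4029, -0.0034,  0.0058,  0.4767, -0.0863,
       -0.0203, -0.0469]))
(np.float64(2.268169688661448), (-1, 1, 1, 1), array([ -1.4607, -36.5286,  -2.1775,  -0.0187,  -1.5848,  -0.1184,
        -2.5071, -37.2968,  -0.2286]))
```

```bash
cat > kin.py <<'E'
from h import *
import json
from scipy.optimize import least_squares
S=[([-1.2982,.3338,.0399,1.4661,-.0134,1.3433,-.0585],[.236,.6052,.2358],[-.0001,.1848,.9828,-.0007]),([-1.7943,-.3801,1.3831,1.6652,.4092,1.4797,-1.9551],[.5553,.0211,.3256],[.0021,.9989,.0251,.0404])]
S+=[json.loads(l) for l in open('log.txt')]
def rz(t): c,s=np.cos(t),np.sin(t); return np.array([[c,-s,0],[s,c,0],[0,0,1]])
def ry(t): c,s=np.cos(t),np.sin(t); return np.array([[c,0,s],[0,1,0],[-s,0,c]])
def fk(q,p):
    a,d1,L1,e,e2,L2,w,L3,y1,y2,y3=p
    R=rz(-q[0]); x=R@[a,y1,d1]; R=R@ry(q[1]); x=x+R@[0,0,L1]; R=R@rz(-q[2]); x=x+R@[e,y2,0]
    R=R@ry(q[3]); x=x+R@[e2,y3,L2]; R=R@rz(-q[4])@ry(q[5]); x=x+R@[w,0,L3]; return x,R@rz(-q[6]+np.pi/2)
H=[Rn.from_quat([h[1],h[2],h[3],h[0]]).as_matrix() for _,_,h in S]
p0=np.array([0,.35,.42,0,0,.4,0,.25,0,0,0])
def res(p):
    o=list((p-p0)*.02)
    for (q,x,h),h_ in zip(S,H):
        X,R=fk(q,p); o+=list((X-x))
    return o
P_=least_squares(res,p0,x_scale=.1).x
LO=np.array([-2.58,-.38,-1.3,.25,-1.5,.08,-2.65]); HI=np.array([2.58,2.09,1.39,2.4,4.64,2.09,2.65])
def jac(q):
    x0,R0=fk(q,P_); J=np.zeros((6,7))
    for i in range(7):
        d=q.copy(); d[i]+=1e-5; x,R=fk(d,P_); J[:3,i]=(x-x0)/1e-5; J[3:,i]=Rn.from_matrix(R@R0.T).as_rotvec()/1e-5
    return J,x0,R0
def step(q,xt,Rt,n=4):
    for _ in range(n):
        J,x,R=jac(q); e=np.r_[xt-x,Rn.from_matrix(Rt@R.T).as_rotvec()]
        q=np.clip(q+J.T@np.linalg.solve(J@J.T+1e-5*np.eye(6),e),LO,HI)
    return q
def run(q,rows):
    "rows: list of (wz,dx,dy,dz mm)"
    q=np.array(q,float); x,R=fk(q,P_)
    for w,*d in rows:
        Rt=R@rz(w); xt=x+R@(np.array(d)/1000); q=step(q,xt,Rt); x,R=fk(q,P_)
    return q
E
python3 - <<'E'
from kin import *
print(P_)
for (q,x,h),h_ in zip(S,H):
    X,R=fk(q,P_); print((X-x)*1000,np.rad2deg(Rn.from_matrix(R@h_.T).as_rotvec()))
print(run(S[2][0],[(0,0,-30,0)]*7),'vs',np.array(S[3][0]))
print(run(S[1][0],[(0,-20,0,20)]*4),'vs',np.array(S[2][0]))
E
```

```text
[-0.0006  0.2424  0.481   0.0007 -0.0007  0.5024 -0.0009  0.3479 -0.0216
 -0.0114 -0.0114]
[-0.0279 -0.0255 -0.0274] [ 0.0033 -0.0034 -0.0062]
[-0.0566  0.016  -0.1258] [-0.0027  0.0006 -0.002 ]
[0.0683 0.1437 0.0879] [ 0.  0. -0.]
[ 0.0328 -0.1431  0.1083] [ 0.  0. -0.]
[-1.711  -0.0396  1.1532  1.8675  0.0855  1.2256 -2.1085] vs [-1.7164 -0.036   1.153   1.8615  0.0858  1.2262 -2.1079]
[-1.484  -0.38    1.1074  1.9542  0.4088  1.318  -2.01  ] vs [-1.456  -0.3805  1.1036  1.9552  0.3832  1.3068 -1.9862]
```

```bash
cat >> kin.py <<'E'
def yawR(yaw):
    t=np.deg2rad(yaw); return np.array([[-np.sin(t),np.cos(t),0],[np.cos(t),np.sin(t),0],[0,0,-1]]).T @ np.eye(3) if 0 else np.column_stack([[-np.sin(t),np.cos(t),0],[np.cos(t),np.sin(t),0],[0,0,-1]])
def goto(q,x,y,z,dyaw,yaw0):
    "rotate by dyaw (deg, world ccw) in place, then straight; returns q, min margin, err"
    X,R=fk(q,P_); mg=9
    n=max(1,int(np.ceil(abs(dyaw)/6.5)))
    for i in range(n): q=step(q,X,yawR(yaw0+dyaw*(i+1)/n),2); mg=min(mg,(np.minimum(q-LO,HI-q)).min())
    t=np.array([x,y,z]); n=max(1,int(np.ceil(np.linalg.norm(t-X)/.035)))
    for i in range(n): q=step(q,X+(t-X)*(i+1)/n,yawR(yaw0+dyaw),2); mg=min(mg,(np.minimum(q-LO,HI-q)).min())
    return q,mg,np.linalg.norm(fk(q,P_)[0]-t)
E
python3 - <<'E'
from kin import *
q0=np.array(S[-1][0]); R=fk(q0,P_)[1]; yaw0=np.rad2deg(np.arctan2(R[1,1],R[0,1])); print(yaw0, R[:,2], 'tilt fix rotvec (tool):',Rn.from_matrix(R.T@yawR(yaw0)).as_rotvec())
rng=np.random.default_rng(0); out=[]
for k in range(250):
    q,yaw=q0.copy(),yaw0; w=[]; 
    a,rr,z=rng.uniform(-10,80),rng.uniform(.45,.7),rng.uniform(.18,.25)
    x,y=rr*np.cos(np.deg2rad(a)),rr*np.sin(np.deg2rad(a)); dy=rng.uniform(-90,200)
    q,m1,e1=goto(q,x,y,z,dy,yaw); yaw+=dy
    if e1>.01: continue
    for fin in (-87.1,92.9,272.9):
        if abs(fin-yaw)>200: continue
        q2,m2,e2=goto(q,.667,.0243,.3,fin-yaw,yaw)
        m=np.minimum(q2-LO,HI-q2).min()
        if e2<.005: out.append((min(m2,m1,.15)+min(m,.5),m1,m2,m,(round(x,3),round(y,3),round(z,3),round(dy)),fin,q2.round(2)))
out.sort(key=lambda t:-t[0]); print(len(out))
for o in out[:6]: print(o)
E
```

```text
-87.06304649514388 [ 0.0842 -0.0034 -0.9964] tilt fix rotvec (tool): [ 0.0078 -0.084   0.0003]
391
(np.float64(0.6402899446737682), np.float64(0.1402899446737682), np.float64(0.3373327102732666), np.float64(0.6020957526029156), (np.float64(0.414), np.float64(0.431), 0.204, -2), 92.9, array([-0.63,  0.41,  0.75,  1.35, -0.28,  1.49,  1.72]))
(np.float64(0.6388015677605736), np.float64(0.13880156776057362), np.float64(0.3265120800881123), np.float64(0.6131939517612792), (np.float64(0.63), np.float64(0.024), 0.217, 0), 92.9, array([-0.46,  0.37,  0.5 ,  1.34, -0.17,  1.48,  1.64]))
(np.float64(0.6385666371684198), np.float64(0.13856663716841977), np.float64(0.36554944066590944), np.float64(0.6068674071705256), (np.float64(0.456), np.float64(0.426), 0.19, 1), 92.9, array([-0.58,  0.4 ,  0.67,  1.34, -0.24,  1.48,  1.69]))
(np.float64(0.6364653983048523), np.float64(0.13646539830485227), np.float64(0.33283965273466465), np.float64(0.6092833589485236), (np.float64(0.56), np.float64(0.311), 0.223, 4), 92.9, array([-0.54,  0.39,  0.61,  1.34, -0.22,  1.48,  1.68]))
(np.float64(0.6362478902560371), np.float64(0.13624789025603712), np.float64(0.2861657552349224), np.float64(0.6052519548264756), (np.float64(0.549), np.float64(0.227), 0.217, 13), 92.9, array([-0.6 ,  0.4 ,  0.7 ,  1.34, -0.26,  1.48,  1.7 ]))
(np.float64(0.6361865570617522), np.float64(0.1361865570617522), np.float64(0.43955223546664235), np.float64(0.6040702117073338), (np.float64(0.336), np.float64(0.582), 0.224, 13), 92.9, array([-0.61,  0.41,  0.72,  1.34, -0.26,  1.49,  1.71]))
```

```bash
python3 - <<'E'
from kin import *
q0=np.array(S[-1][0]); q,m,e=goto(q0,.473,.228,.24,180,-87.1); print(q,m,e)
q,m,e=goto(q,.667,.0243,.3,0,92.9); print(q,m,e)
q,m,e=goto(q,.667,.0243,.212,0,92.9); print(q,m,e)
for t in np.deg2rad(np.linspace(108.9,0,17))[1:]:
    q,m,e=goto(q,.618-.152*np.cos(t),.0218-.0077*np.cos(t),.068+.152*np.sin(t),0,92.9)
print(q,m,e)
q,m,e=goto(q,.466,.0141,.2,0,92.9); print(q,m,e)
q,m,e=goto(q,.573,.33,.2,-90,92.9); print(q,m,e)
q,m,e=goto(q,.573,.33,.083,0,2.9); print(q,m,e)
q,m,e=goto(q,.635,.37,.083,0,2.9); print(q,m,e)
E
```

```text
[-1.4079  0.0786  0.933   1.7989 -0.0656  1.2964  1.1628] 0.1349736778958257 1.7011365415250387e-11
[-0.7607  0.4813  0.9781  1.3518 -0.3948  1.5109  1.8067] 0.3769997447314126 2.172414142385951e-06
[-0.7618  0.5236  0.9483  1.4852 -0.4291  1.3526  1.8371] 0.41192430671621616 1.3745833400688749e-06
[-1.0831  0.1999  1.0526  2.1281 -0.2177  0.925   1.7146] 0.27188626540029803 8.568856960094424e-07
[-1.2392 -0.1369  1.0609  1.9836  0.1268  1.2276  1.3962] 0.24313837609643776 2.2668071905024937e-05
[-1.1379  0.4535  0.7514  1.5123 -0.3155  1.3005 -0.3018] 0.24884699738479643 2.089603522264948e-06
[-1.1027  0.556   0.698   1.6302 -0.3905  1.0995 -0.2483] 0.6385836312046052 8.993754105259854e-07
[-1.0204  0.6955  0.6675  1.4153 -0.4428  1.1828 -0.2481] 0.6920010824288839 7.255091579373349e-07
```

Emit:
{"api": "move_arm", "payload": {
  "plan": "0.008 -0.084 0 0 0 0 -0.2; 0 0 -0.12 0 0 0 -0.2; 0 0 -0.12 0 0 0 -0.2; 0 0 -0.12 0 0 0 -0.2; 0 0 -0.12 0 0 0 -0.2; 0 0 -0.12 0 0 0 -0.2; 0 0 -0.12 0 0 0 -0.2; 0 0 -0.12 0 0 0 -0.2; 0 0 -0.12 0 0 0 -0.2; 0 0 -0.12 0 0 0 -0.2; 0 0 -0.12 0 0 0 -0.2; 0 0 -0.12 0 0 0 -0.2; 0 0 -0.12 0 0 0 -0.2; 0 0 -0.12 0 0 0 -0.2"
}}

```text
clock: 40.9
ee_pos: [0.4726, 0.2239, 0.2388]
ee_rot: [0.006, 0.692, 0.721, 0.004]
ft_force: [0.2, 0.3, -0.3]
finger_gap: 0.0522
grasp_force: 0.0
```

Emit:
{"api": "move_arm", "payload": {
  "plan": "0 0 -0.12 0 0 0 -0.2; 0 0 -0.12 0 0 0 -0.2; 0 0 -0.12 0 0 0 -0.2; 0 0 -0.12 0 0 0 -0.2; 0 0 -0.12 0 0 0 -0.2; 0 0 -0.12 0 0 0 -0.2; 0 0 -0.12 0 0 0 -0.2; 0 0 -0.12 0 0 0 -0.2; 0 0 -0.12 0 0 0 -0.2; 0 0 -0.12 0 0 0 -0.2; 0 0 -0.12 0 0 0 -0.2; 0 0 -0.12 0 0 0 -0.2; 0 0 -0.12 0 0 0 -0.2; 0 0 0 0 0 0 -0.2; 0 0 0 0 0 0 -0.2"
}}

```text
clock: 42.15
ee_pos: [0.4723, 0.2242, 0.2384]
ee_rot: [0.007, -0.01, 1.0, -0.001]
ft_force: [-0.7, -0.3, 0.1]
finger_gap: 0.0524
grasp_force: 0.0
```

```bash
python3 - <<'E'
from log import *
log(); to(.667,.0243,.3,92.9)
E
```

```text
[-1.4495  0.0601  0.9679  1.8151 -0.0438  1.281   1.1209] [0.4723 0.2242 0.2384] [ 0.0069 -0.0103  0.9999 -0.0007]
tcp [0.4723 0.2242 0.2384] yaw_y 91.18 q7 1.12 t 42.1 | wz -0.03 shift mm [-185.2 -209.6  -58.6] F [-0.7261 -0.2993  0.1331] gap 0.052384636232201416
```

Emit:
{"api": "move_arm", "payload": {
  "plan": "0 0 -0.03 0 0 -20 -0.2; 0 0 0 -23.2 -26.2 -10 -0.2; 0 0 0 -23.2 -26.2 -10 -0.2; 0 0 0 -23.2 -26.2 -10 -0.2; 0 0 0 -23.2 -26.2 -9 -0.2; 0 0 0 -23.2 -26.2 0 -0.2; 0 0 0 -23.2 -26.2 0 -0.2; 0 0 0 -23.2 -26.2 0 -0.2; 0 0 0 -23.2 -26.2 0 -0.2; 0 0 0 0 0 0 -0.2; 0 0 0 0 0 0 -0.2"
}}

```text
clock: 43.07
ee_pos: [0.6684, 0.0221, 0.2994]
ee_rot: [0.006, -0.023, 1.0, -0.003]
ft_force: [0.0, 1.1, -0.5]
finger_gap: 0.0523
grasp_force: 0.0
```

```bash
python3 - <<'E'
from log import *
log(); to(.668,.0245,.212,92.9)
f=grab('wrist'); P=cloud(f)
p=P[(P[...,2]>.17)&(P[...,2]<.26)&(abs(P[...,1]-.024)<.025)&(abs(P[...,0]-.66)<.05)]; print(len(p))
for z in np.arange(.17,.26,.01):
    w=p[abs(p[:,2]-z)<.005]; print(z.round(3),w.mean(0) if len(w) else '',w[:,1].min() if len(w) else '',w[:,1].max() if len(w) else '',len(w))
E
```

```text
[-0.7818  0.4841  1.0098  1.3632 -0.4034  1.4975  1.8143] [0.6684 0.0221 0.2994] [ 0.0063 -0.0231  0.9997 -0.0026]
tcp [0.6684 0.0221 0.2994] yaw_y 92.65 q7 1.81 t 43.1 | wz -0.0044 shift mm [ 1.3  2.9 87.4] F [ 0.0279  1.0866 -0.51  ] gap 0.05230443721702824
2606
0.17 [0.6436 0.0228 0.1729] 0.012214979690761274 0.03711649752927058 40
0.18 [0.6461 0.0232 0.1803] 0.013827565405059977 0.03375168302459076 196
0.19 [0.649  0.0235 0.1901] 0.014027223527773112 0.03358544618210516 226
0.2 [0.6524 0.0237 0.2   ] 0.01410455435174658 0.03399664868341475 248
0.21 [0.6556 0.0239 0.21  ] 0.014452165074345267 0.034232700111756005 277
0.22 [0.6589 0.0238 0.2201] 0.014396221624684158 0.0341743669634242 312
0.23 [0.6621 0.0241 0.2301] 0.014653390179330742 0.034474129081545755 349
0.24 [0.6702 0.0246 0.2393] 0.014726366337130209 0.0343327423765858 958
0.25    0
```

Emit:
{"api": "move_arm", "payload": {
  "plan": "0 0 0 1 2 25 -0.2; 0 0 0 0 0 25 -0.2; 0 0 0 0 0 20 -0.2; 0 0 0 0 0 12 -0.2; 0 0 0 0 0 5 -0.2; 0 0 0 0 0 0 1; 0 0 0 0 0 0 1; 0 0 0 0 0 0 1; 0 0 0 0 0 0 1; 0 0 0 0 0 0 1; 0 0 0 0 0 0 1; 0 0 0 0 0 0 1; 0 0 0 0 0 0 1; 0 0 0 0 0 0 1; 0 0 0 0 0 0 1",
  "newtons": 15
}}

```text
clock: 44.37
ee_pos: [0.6682, 0.0243, 0.2133]
ee_rot: [0.007, -0.026, 1.0, -0.003]
ft_force: [1.9, -8.3, 1.1]
finger_gap: 0.0195
grasp_force: 15.0
```

Emit:
{"api": "move_arm", "payload": {
  "plan": "0 0 0 8.7 0 -2.6 1; 0 0 0 8.7 0 -2.2 1; 0 0 0 17.8 0 -2.7 1; 0 0 0 18 0 -0.6 1; 0 0 0 18 0 1.5 1; 0 0 0 17.7 0 3.7 1; 0 0 0 17.1 0 5.7 1; 0 0 0 8.2 0 3.8 1; 0 0 0 8.1 0 3.9 1; 0 0 0 0 0 0 1; 0 0 0 0 0 0 1"
}}

```text
clock: 45.28
ee_pos: [0.5452, 0.0181, 0.2012]
ee_rot: [0.006, -0.026, 1.0, -0.002]
ft_force: [-5.0, -8.3, 6.6]
finger_gap: 0.0193
grasp_force: 15.0
```

```bash
python3 - <<'E'
from h import *
s=r.read_state(); x=s['ee_pos']+[0,0,.005]; d=x-[.618,.0218,.073]; rr=np.hypot(d[0],d[2]); t=np.arctan2(d[2],-d[0]); print(rr,np.rad2deg(t),s['ft_force'],s['joint_positions'])
a=np.linspace(t,-.015,10); X=np.c_[-rr*np.cos(a),rr*np.sin(a)]*1000; D=np.diff(X,axis=0); print(np.c_[-D[:,0],-D[:,1]].round(1).tolist())
E
```

```text
0.1517558705849906 61.33117511287523 [-5.0139 -8.2622  6.6035] [-1.0881  0.2218  1.1164  1.8192 -0.2086  1.2181  1.7125]
[[15.5, 9.7], [14.2, 11.5], [12.7, 13.1], [11.0, 14.6], [9.2, 15.8], [7.2, 16.8], [5.2, 17.5], [3.0, 18.0], [0.8, 18.3]]
```

Emit:
{"api": "move_arm", "payload": {
  "plan": "0 0 0 15.5 0 9.7 1; 0 0 0 14.2 0 11.5 1; 0 0 0 12.7 0 13.1 1; 0 0 0 11 0 14.6 1; 0 0 0 9.2 0 15.8 1; 0 0 0 7.2 0 16.8 1; 0 0 0 2.8 0 8.7 1; 0 0 0 2.4 0 8.8 1; 0 0 0 1.7 0 9 1; 0 0 0 1.3 0 9 1; 0 0 0 0.5 0 8 1; 0 0 0 0.3 0 6 1; 0 0 0 0 0 3 1; 0 0 0 0 0 0 1; 0 0 0 0 0 0 1; 0 0 0 0 0 0 1"
}}

```text
clock: 46.62
ee_pos: [0.4686, 0.0142, 0.0655]
ee_rot: [0.006, -0.027, 1.0, -0.002]
ft_force: [-0.2, -6.2, -0.3]
finger_gap: 0.0195
grasp_force: 15.0
```

Emit:
{"api": "move_arm", "payload": {
  "plan": "0 0 0 0 0 1 1; 0 0 0 0 0 1 1; 0 0 0 0 0 0 1; 0 0 0 0 0 0 1; 0 0 0 0 0 0 1"
}}

```text
clock: 47.03
ee_pos: [0.4691, 0.0142, 0.0642]
ee_rot: [0.006, -0.027, 1.0, -0.002]
ft_force: [-3.9, -7.5, 12.0]
finger_gap: 0.0193
grasp_force: 14.2
```

Resistance is felt, so the clamp is at its stop. Next I'll release, lift straight up and turn towards the lever.

Emit:
{"api": "move_arm", "payload": {
  "plan": "0 0 0 0 0 0 0.2; 0 0 0 0 0 0 0.2; 0 0 0 0 0 0 0.1; 0 0 0 0 0 0 0.1; 0 0 0 0 0 0 0.1; 0 0 0 0 0 -10 0.1; 0 0 0 0 0 -25 0.1; 0 0 0 0 0 -30 0.1; 0 0 0 0 0 -30 0.1; 0 0 0 0 0 -30 0.1; 0 0 0 0 0 -15 0.1; 0 0 0 0 0 0 0.1; 0 0 0 0 0 0 0.1"
}}

```text
clock: 48.12
ee_pos: [0.4673, 0.017, 0.2038]
ee_rot: [0.007, -0.028, 1.0, -0.0]
ft_force: [-0.8, -0.1, -1.0]
finger_gap: 0.0395
grasp_force: 0.0
```

```bash
python3 - <<'E'
from log import *
log(); f=grab('top','top3'); f=grab('scene'); P=cloud(f); cv2.imwrite('pics/scene3.png',cv2.resize(f['pixels'][180:400,200:520,::-1],(800,550)))
to(.573,.331,.2,0)
E
```

```text
[-1.2885 -0.1727  1.0823  1.9843  0.165   1.2296  1.361 ] [0.4673 0.017  0.2038] [ 0.0069 -0.0281  0.9996 -0.0003]
tcp [0.4664 0.0165 0.2025] yaw_y 93.18 q7 1.36 t 48.2 | wz -1.5152 shift mm [-314.5 -106.6    2.8] F [-0.6998  0.2246 -0.2281] gap 0.039164170571853014
```

View pics/scene3.png

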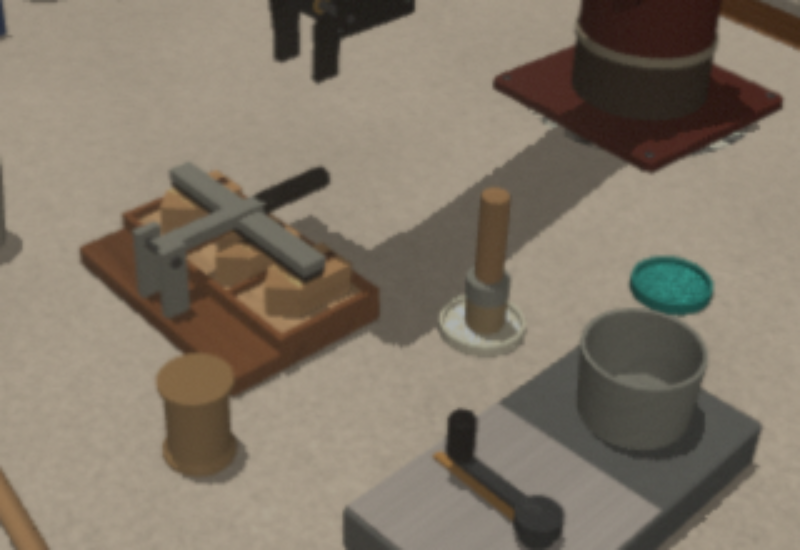

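The crop shows the clamp shut level over the houses (handle at (295,190)), the brush standing in its dish at (490,260), and the lever over the marker with its knob at (462,435). Now the lever goes back to off.

Emit:
{"api": "move_arm", "payload": {
  "plan": "0 0 0.116 0 0 0 -0.2; 0 0 0.116 0 0 0 -0.2; 0 0 0.116 0 0 0 -0.2; 0 0 0.116 0 0 0 -0.2; 0 0 0.116 0 0 0 -0.2; 0 0 0.116 0 0 0 -0.2; 0 0 0.116 0 0 0 -0.2; 0 0 0.116 0 0 0 -0.2; 0 0 0.116 0 0 0 -0.2; 0 0 0.116 0 0 0 -0.2; 0 0 0.116 0 0 0 -0.2; 0 0 0.116 0 0 0 -0.2; 0 0 0.116 0 0 0 -0.2; 0 0 0.116 0 0 0 -0.2; 0 0 0 0 0 0 -0.2"
}}

```text
clock: 49.47
ee_pos: [0.4663, 0.0162, 0.202]
ee_rot: [0.005, 0.708, 0.706, 0.002]
ft_force: [-0.7, -0.4, 0.5]
finger_gap: 0.0521
grasp_force: 0.0
```

Emit:
{"api": "move_arm", "payload": {
  "plan": "0 0 0 34.9 11.8 0 -0.2; 0 0 0 34.9 11.8 0 -0.2; 0 0 0 34.9 11.8 0 -0.2; 0 0 0 34.9 11.8 0 -0.2; 0 0 0 34.9 11.8 0 -0.2; 0 0 0 34.9 11.8 0 -0.2; 0 0 0 34.9 11.8 0 -0.2; 0 0 0 34.9 11.8 0 -0.2; 0 0 0 34.9 11.8 0 -0.2; 0 0 0 0 0 0 -0.2; 0 0 0 0 0 0 -0.2"
}}

```text
clock: 50.38
ee_pos: [0.5718, 0.3328, 0.2013]
ee_rot: [0.006, 0.704, 0.71, 0.002]
ft_force: [0.5, -1.2, -0.4]
finger_gap: 0.0522
grasp_force: 0.0
```

```bash
python3 - <<'E'
from log import *
log(); f=grab('wrist'); P=cloud(f)
p=P[(abs(P[...,2]-.094)<.007)&(np.hypot(P[...,0]-.573,P[...,1]-.33)<.03)]; print(len(p), rect(p) if len(p)>5 else '')
to(.5728,.3305,.083,0)
piv=np.array([.5698,.4005]); a=np.deg2rad(np.linspace(-87.5,-23,17)); X=piv*1000+72*np.c_[np.cos(a),np.sin(a)]; D=np.diff(X,axis=0); print(D[:,::-1].round(1).tolist())
E
```

```text
[-1.1495  0.4476  0.7515  1.5161 -0.3018  1.2932 -0.3571] [0.5718 0.3328 0.2013] [0.0059 0.7038 0.7104 0.0017]
701 (array([0.5728, 0.3327]), (18.965370178222656, 19.19129753112793), 77.98307800292969)
tcp [0.5722 0.3306 0.202 ] yaw_y 0.34 q7 -0.36 t 50.4 | wz 0.0059 shift mm [  0.6  -0.8 119. ] F [ 0.019  -1.4573 -0.2123] gap 0.05238003366540355
[[0.4, 5.0], [0.8, 5.0], [1.1, 4.9], [1.4, 4.9], [1.8, 4.7], [2.1, 4.6], [2.4, 4.4], [2.7, 4.3], [3.0, 4.1], [3.3, 3.8], [3.6, 3.6], [3.8, 3.3], [4.0, 3.1], [4.2, 2.8], [4.4, 2.5], [4.6, 2.1]]
```

Emit:
{"api": "move_arm", "payload": {
  "plan": "0 0 0 0 0 30 -0.2; 0 0 0 0 0 35 -0.2; 0 0 0 0 0 30 -0.2; 0 0 0 0 0 17 -0.2; 0 0 0 0 0 7 -0.2; 0 0 0 0 0 0 1; 0 0 0 0 0 0 1; 0 0 0 0 0 0 1; 0 0 0 0 0 0 1; 0 0 0 0 0 0 1; 0 0 0 0 0 0 1; 0 0 0 0 0 0 1; 0 0 0 0 0 0 1; 0 0 0 0 0 0 1; 0 0 0 0 0 0 1",
  "newtons": 8
}}

```text
clock: 51.68
ee_pos: [0.5743, 0.3308, 0.0857]
ee_rot: [0.005, 0.706, 0.708, 0.004]
ft_force: [-1.5, -0.8, 5.9]
finger_gap: 0.02
grasp_force: 8.0
```

Emit:
{"api": "move_arm", "payload": {
  "plan": "0 0 0 0.4 5 0 1; 0 0 0 0.8 5 0 1; 0 0 0 1.1 4.9 0 1; 0 0 0 1.4 4.9 0 1; 0 0 0 1.8 4.7 0 1; 0 0 0 2.1 4.6 0 1; 0 0 0 2.4 4.4 0 1; 0 0 0 2.7 4.3 0 1; 0 0 0 3 4.1 0 1; 0 0 0 3.3 3.8 0 1; 0 0 0 3.6 3.6 0 1; 0 0 0 3.8 3.3 0 1; 0 0 0 4 3.1 0 1; 0 0 0 4.2 2.8 0 1; 0 0 0 4.4 2.5 0 1; 0 0 0 4.6 2.1 0 1; 0 0 0 0 0 0 1; 0 0 0 0 0 0 1"
}}

```text
clock: 53.18
ee_pos: [0.6348, 0.374, 0.0847]
ee_rot: [0.004, 0.706, 0.708, 0.001]
ft_force: [-11.2, -6.0, 2.3]
finger_gap: 0.02
grasp_force: 8.0
```

```bash
python3 - <<'E'
from h import *
to(.635,.370,.083,0)
E
```

```text
tcp [0.6348 0.374  0.0847] yaw_y 0.14 q7 -0.31 t 53.2 | wz 0.0025 shift mm [-4.   0.2  1.7] F [-11.1928  -5.9787   2.2944] gap 0.01998904616119854
```

Emit:
{"api": "move_arm", "payload": {
  "plan": "0 0 0 1.5 0 0 1; 0 0 0 1.5 0 0 1; 0 0 0 1.5 0 0 1; 0 0 0 0 0 0 1; 0 0 0 0 0 0 1"
}}

```text
clock: 53.6
ee_pos: [0.6348, 0.3768, 0.0845]
ee_rot: [0.005, 0.707, 0.708, 0.0]
ft_force: [-12.1, -8.5, 3.2]
finger_gap: 0.02
grasp_force: 8.0
```

Emit:
{"api": "move_arm", "payload": {
  "plan": "0 0 0 0 0 0 0.2; 0 0 0 0 0 0 0.2; 0 0 0 0 0 0 0.1; 0 0 0 0 0 0 0.1; 0 0 0 0 0 -25 0.1; 0 0 0 0 0 -35 0.1; 0 0 0 0 0 -35 0.1; 0 0 0 0 0 -25 0.1; 0 0 0 0 0 0 0.1; 0 0 0 0 0 0 0.1"
}}

```text
clock: 54.43
ee_pos: [0.6366, 0.3797, 0.2081]
ee_rot: [0.006, 0.706, 0.708, 0.006]
ft_force: [-0.8, -0.2, -0.3]
finger_gap: 0.0392
grasp_force: 0.0
```

```bash
python3 - <<'E'
from h import *
f=grab('wrist','wrist5'); P=cloud(f); to(.63,.37,.2,0)
p=P[(abs(P[...,2]-.094)<.007)&(np.hypot(P[...,0]-.632,P[...,1]-.37)<.03)]; k=rect(p)[0]; print(len(p),rect(p))
H=cv2.cvtColor(f['pixels'],cv2.COLOR_RGB2HSV); m=(cv2.inRange(H,(10,120,80),(30,255,255))>0)&(np.hypot(P[...,0]-.572,P[...,1]-.355)<.06)&(abs(P[...,2]-.044)<.01)
v,u=np.where(m); q=np.array([atz(f,a,b,.046) for a,b in zip(u,v)])[:,:2]; c=q.mean(0); d=np.linalg.svd(q-c)[2][0]; d*=np.sign(-d[1]); tip=c+d*((q-c)@d).max(); piv=tip-.09*d; print('piv',piv,np.rad2deg(np.arctan2(d[1],d[0])))
# corner yaw of the warmer box
w=P[(abs(P[...,2]-.040)<.004)]; print('warmer',rect(w))
for pv in (piv,np.array([.5698,.4005])): e=k-pv; print('lever yaw',np.rad2deg(np.arctan2(e[1],e[0])),np.linalg.norm(e))
E
```

```text
tcp [0.6357 0.3795 0.2061] yaw_y 0.14 q7 -0.35 t 54.5 | wz 0.0025 shift mm [-9.5 -5.8  6.1] F [-0.1582  0.132  -0.8707] gap 0.03911621203949776
665 (array([0.6349, 0.3746]), (19.355995178222656, 19.46161651611328), 4.550602912902832)
piv [0.57   0.4063] -87.8832867337077
warmer (array([0.6362, 0.4078]), (500.92095947265625, 198.81494140625), 17.79912757873535)
lever yaw -25.994242061758627 0.07219838551800398
lever yaw -21.689099239489035 0.07002742877898789
```

View pics/wrist5.png

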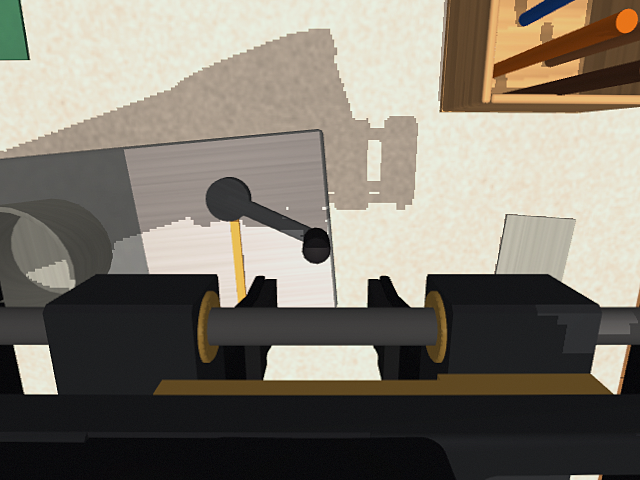

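The wrist view shows the lever from the hub (228,198) to the knob (316,245). The three knob fixes put the pivot at (0.570, 0.4047), so the lever is at about -24.9°; the off stop is at -25°. The knob also slipped in the pads when pushed further, so it is against the stop. One last overview before handing in.

```bash
python3 - <<'E'
from h import *
f=grab('scene'); cv2.imwrite('pics/scene4.png',cv2.resize(f['pixels'][180:400,200:520,::-1],(800,550)))
f=grab('top'); P=cloud(f)
p=mask_pts(f,P,(205,265,250,305),(.124,.14)); print('brush top',p.mean(0) if len(p) else '',len(p))
p=mask_pts(f,P,(250,130,375,250),(.058,.12)); print('clamp bar',rect(p),np.median(p[:,2]))
E
```

```text
brush top [0.4132 0.189  0.1322] 142
clamp bar (array([0.5416, 0.0119]), (156.5435028076172, 155.65428161621094), 52.081180572509766) 0.07572883623229015
```

View pics/scene4.png

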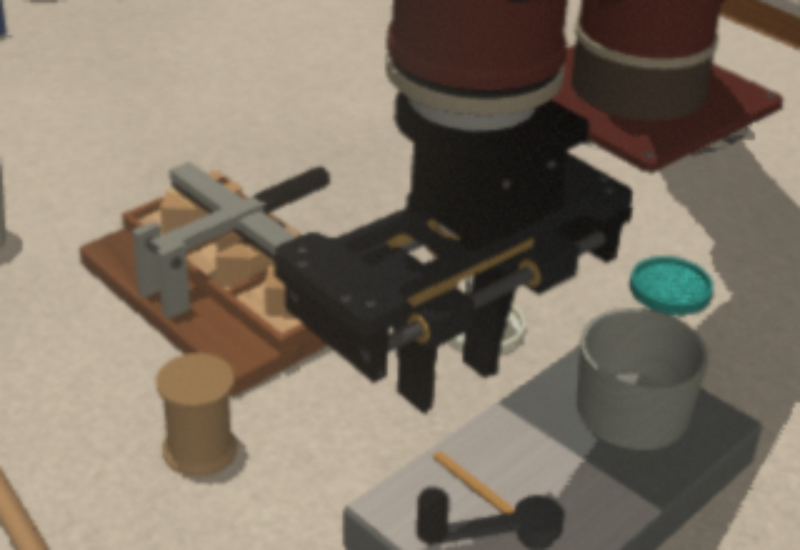

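The view shows the clamp shut (handle at (310,185)), the lever off the marker with its knob at (432,515), and the spool standing at (197,415). The gripper is clear of everything. The top camera finds the brush top where it was. Handing in.

```bash
python3 -c "
from bench import r
print(r.job_done())"
```

```text
the job is handed in; nothing more can be done
None
```

I finished every step in order and handed the job in at about 55 s; the interface gave no pass or fail result. At my last checks the houses were flat under the shut clamp, the brush was upright in its dish, the lever was at its off stop to within measurement, and the spool and cup were standing (cup last checked before the clamp was closed).

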